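Turn round the casting bench: shift cured weights, demould fresh ones, cover the mould

ROBOT

A 6-joint arm with a two-finger parallel gripper is mounted at the origin on the work surface. World frame = base frame: x ahead of the robot, y to its left, z up, the work surface at z = 0. Lengths are in m, angles in rad, forces in N, time in s.
With the tool pointing down it reaches from about 0.35 to 0.775 m from the base axis. Payload 7.3 kg.
Tool frame: the origin (TCP) lies on the centre line of the jaws, within the pads' length; the fingertips stand 25 mm ahead of it and the grasp point (between the pads) lies 6 mm ahead of it; z points along the fingers, y is the direction in which the jaws open and shut (so a half turn about z gives the same grasp; the last joint's range is limited). The gripper opens to 92 mm and grips with 3 to 60 N. Pads are 19 mm wide; open, the fingers measure 130 mm over their backs; the gripper's body (75 mm by 190 mm) begins 47 mm behind the grasp point.
Start: joints at [1.037, 0.342, 1.524, -0, 1.275, -0.146], TCP at [0.199, 0.486, 0.252] pointing down, gripper open.
Joint ranges: [-2.53, 2.53], [-0.77, 2.02], [0.04, 2.7], [-1, 4.14], [0.28, 2.66], [-3.11, 3.11]. Speed limits (rad/s): [2.57, 2.57, 3.14, 3.14, 3.14, 3.14].

INTERFACE

Orientations are given as [roll, pitch, yaw] about the fixed x, y, z axes, in that order (R = Rz(yaw) Ry(pitch) Rx(roll)).
In Python, from cell import telemetry, read_camera, workorder gives the robot as it stands.
- The arm moves only by the shell command python3 -m creep 'ROWS' [FORCE]. ROWS is JSON, one flat list of numbers, 5 for each row, row after row: the opening, from 0 (shut) to 1 (fully open), then the shift along the world's x, y, z in m, then the turn about the world's z in rad. A call has 1 to 12 rows; each row shifts and turns the pose as measured when the row begins; what a row does not reach is not made up. A row lasts 1/8 s, in which the tool goes at most 62.5 mm and 10.7 degrees, less where a joint would pass 70% of its speed; a pose out of reach is approached as far as the arm can. A call is refused whole if a number of a shift passes 0.0625 or a number of a turn 0.188, either way. A call with a gripper value outside its range is refused whole. The fingers move at their own pace and stop on an object; FORCE is the grip in N (left out, the last holds). Time passes only in rows, so rows that do not move let the fingers close. It gives the time, the measured TCP pose, the force and the opening at its end, in the units of the state.
- telemetry.observe(): the state, without advancing time (a new reading comes with each control period).
- read_camera(name): name is "scene" or "top" or "wrist"; returns a dict with "image" (420x560x3 uint8, red, green, blue), "fovy" (degrees; the focal length in pixels is half the picture's height over the tangent of half this angle, whatever the lens; pixels are square), "cx", "cy" (the principal point, pixels), "distortion" ([k1, k2, p1, p2, k3] as OpenCV has them; the pictures are not rectified), "R" (3x3) and "t" (3): a world point X has camera coordinates R X + t. Camera axes: x right, y down, z forward; pixel columns grow to the right and rows downward; lengths in m; the calibration is good to about 2 mm. A picture is of the moment at which its call begins. There is no depth.
- workorder.hand_in(): hands the job in, once; it reports no verdict.
The state is a dict: "time": time; "qpos": joint angles; "qvel": joint speeds; "joint_efforts": joint torques, N m; "tool_pos": TCP position; "tool_rot": TCP orientation; "contact_force": force on the tool from outside, world axes, zero at the start; "torque": the same for the moment, N m; "opening": finger opening in m.
Only numpy, scipy, OpenCV 4.12 (cv2) and the standard library are available. Lean on these libraries where they do the work, as an engineer would, in place of code of your own. Each camera call takes 0.05 s, during which the arm holds its last target.

TASK

First move every cured (pale) counterweight from the yellow curing rail onto the green finished rail: each has a closed eye, so bring it to the free end, lift it over the turned-up end stop and in over the stop of the other rail, and hang it there. Then lift every fresh (dark) casting out of the mould and hang it by its eye on the emptied curing rail, and last put the orange cover fully home on the empty mould. Let no weight tip over, and leave the torch, hex wrench, door wedge and bowl where they are.

Things in the scene. Friction and masses are not known exactly. Their poses are not given: they have to be found in the camera images.
- cure_rail: Curing rail, fixed: yellow base plate 80 x 260 x 8 mm, steel post 16 mm thick, and a level round bar 10 mm thick from the post's top. Origin on the bench at the post's foot, z up. The bar's centre line is 140 mm above the bench and runs from the post (y = 0) along the body's own -y axis to a free end at y = -240 mm. The only way on or off is over the stop at that end.
- done_rail: Finished rail, fixed: the same stand with a green base plate, same sizes and same own axes (bar along its own -y). Its free end faces that of the curing rail across a gap of about 90 to 170 mm; the two bars are not quite in line.
- cure_rail_stop (a point): top of the end stop of the curing rail: the bar's free end turned straight up, 10 mm thick, 14 mm higher than the top of the bar, 159 mm above the bench
- done_rail_stop (a point): top of the same end stop of the finished rail
- mould: Open three-gang steel mould, fixed: 69 (x) x 191 (y) x 56 mm high; walls, floor and partitions 8 mm; three square cavities 53 x 53 mm, 48 mm deep, in a row at y = -61, 0 and +61 mm. The foot flange around it is 6 mm high. Origin: centre of its underside.
- cover: Loose orange cover of the mould, 0.22 kg: upside-down tray 83 (x) x 205 (y) mm, 77 x 199 mm inside its 12 mm deep skirt, top 6 mm thick, wooden grip bar 18 (x) x 90 (y) mm on it, 18 to 52 mm above the origin. Origin: centre of the skirt's lower edge. Fully home, its top lies on the mould's rim and its origin is 44 mm above the mould's origin; either way round will do.
- cured1: Cured counterweight: pale grey block 50 x 50 x 46 mm high with an aluminium hanger plate upright on it in its x-z plane (10 mm thick along y, the way the rail runs through its eye), 137 mm high in all, 0.32 kg. Origin: centre of the underside. Hold it by the tab at the top, 30 mm wide (x), 97 to 137 mm above the origin. Starts on the curing rail; may be absent.
- cured2: Same as cured1; may be absent. The closed eye is 30 mm wide (x), 46 mm across outside, open from the block's top (46 mm) to 84 mm at its sides and 92 mm at the peak of its roof-shaped top. Hanging at rest, the bar sits in the peak and the origin is 54 mm above the bench, right under the bar.
- cured3: Same as cured1; may be absent. Lifted 16 to 36 mm from its hanging height, the eye clears the end stop and the block does not yet touch the bar from below; 26 mm is the middle. Weights slide freely along the bar and take 50 mm of it each; three fit on a bar.
- fresh1: Freshly cast counterweight, dark grey, same shape, sizes and origin as cured1, standing in a cavity of the mould with its axes along the mould's (underside 8 mm above the bench); may be absent
- fresh2: Another freshly cast counterweight, as fresh1; may be absent.
- fresh3: Another freshly cast counterweight, as fresh1; may be absent.
- torch: blue plastic torch, 145 mm long, lying on the bench beyond the rails; leave alone
- hex_wrench: stainless L-shaped hex wrench, 140 x 50 mm, lying on the bench beyond the rails; leave alone
- door_wedge: wooden door wedge 120 x 40 x 32 mm on the right of the bench; leave alone
- bowl: green ceramic bowl of wooden pegs, 116 mm wide, 50 mm high, on the left of the bench; leave alone
Things that resemble listed ones, but are neither listed nor needed, are in the scene too. What is shaped like the cured1 but red is not meant.

How it is judged:
On the way, in this order (a step that is already met when the one before it is completed fails the run):
1. every cured weight hangs on the finished rail (x of cured1 in the frame of done_rail between -0.012 and 0.012 m and y of cured1 in the frame of done_rail between -0.235 and -0.025 m and z of cured1 in the frame of done_rail between 0.047 and 0.06 m and angle between each of cured1, cured2, cured3's own z axis and vertical below 0.2 rad and x of cured2 in the frame of done_rail between -0.012 and 0.012 m and y of cured2 in the frame of done_rail between -0.235 and -0.025 m and z of cured2 in the frame of done_rail between 0.047 and 0.06 m and x of cured3 in the frame of done_rail between -0.012 and 0.012 m and y of cured3 in the frame of done_rail between -0.235 and -0.025 m and z of cured3 in the frame of done_rail between 0.047 and 0.06 m), for 0.2 s.
2. every fresh casting hangs on the curing rail (x of fresh1 in the frame of cure_rail between -0.012 and 0.012 m and y of fresh1 in the frame of cure_rail between -0.235 and -0.025 m and z of fresh1 in the frame of cure_rail between 0.047 and 0.06 m and angle between each of fresh1, fresh2, fresh3's own z axis and vertical below 0.2 rad and x of fresh2 in the frame of cure_rail between -0.012 and 0.012 m and y of fresh2 in the frame of cure_rail between -0.235 and -0.025 m and z of fresh2 in the frame of cure_rail between 0.047 and 0.06 m and x of fresh3 in the frame of cure_rail between -0.012 and 0.012 m and y of fresh3 in the frame of cure_rail between -0.235 and -0.025 m and z of fresh3 in the frame of cure_rail between 0.047 and 0.06 m), for 0.2 s.
3. the cover is fully home on the empty mould (x of cover in the frame of mould between -0.008 and 0.008 m and y of cover in the frame of mould between -0.008 and 0.008 m and z of cover in the frame of mould between 0.04 and 0.047 m and angle between the y axis of cover and the y axis of mould, either way round below 0.07 rad and angle between cover's own z axis and vertical below 0.05 rad), for 0.2 s.
At the end, for the whole second after the job is handed in: Cured weights hang on the finished rail, fresh ones on the curing rail: origin within 12 mm of the bar's line, 25 to 235 mm from the post, 47 to 60 mm high, tilt under 0.2 rad. Cover home on the mould (8 mm, 0.07 rad, 40 to 47 mm above the mould's origin). All at rest (under 0.03 m/s) (all of step 1 and all of step 2 and all of step 3 and linear speed of each of cured1, cured2, cured3, fresh1, fresh2, fresh3, cover below 0.03 m/s); the robot touches nothing.
It fails at once if a weight is tipped over (more than 0.7 rad from upright) (angle between any of cured1, cured2, cured3, fresh1, fresh2, fresh3's own z axis and vertical above 0.7 rad).
It fails at once if the torch, hex wrench, door wedge or bowl is moved by more than 25 mm (distance of any of torch, hex_wrench, door_wedge, bowl from where it was at the start of the episode above 0.025 m).
Of cured1, cured2, cured3 only 2 to 3 are there at a start; the rules pass over those that are not, and their reading is None.
Of fresh1, fresh2, fresh3 only 2 to 3 are there at a start; the rules pass over those that are not, and their reading is None.
At some moment in a run one of cover may be knocked a few centimetres aside while the robot is not near it.
It also fails if it takes over 208 s, if anything falls off the work surface, if the arm or the gripper's body presses on something with over 40 N, if the wrist force passes 120 N, or if a joint passes its speed limit or range.

## Working session

There is one attempt and no reset: what is moved stays moved. The work goes in short steps, Python scripts to look and compute and a shell command to move; the robot and the scene stay as the last step left them, time stands still between calls to the robot, and variables do not carry over. Pictures are saved under pics/ and viewed, and the job is handed in when it is done.

```bash
ls; mkdir -p pics
cat > h.py <<'E'
import numpy as np, cv2
from cell import telemetry, read_camera, workorder
def K(c):
    f=210/np.tan(np.radians(c['fovy'])/2); return np.array([[f,0,c['cx']],[0,f,c['cy']],[0,0,1.]])
def save(c,n): cv2.imwrite('pics/'+n,c['image'][:,:,::-1])
def ray(c,uv):
    p=cv2.undistortPoints(np.array([[uv]],float),K(c),np.array(c['distortion'],float))[0,0]
    R=np.array(c['R']);t=np.array(c['t']); return -R.T@t, R.T@np.array([p[0],p[1],1])
def onz(c,uv,z):
    o,d=ray(c,uv); return o+d*(z-o[2])/d[2]
def proj(c,X):
    R=np.array(c['R']);return cv2.projectPoints(np.array(X,float).reshape(-1,3),cv2.Rodrigues(R)[0],np.array(c['t'],float),K(c),np.array(c['distortion'],float))[0][:,0]
def tri(l):
    A=np.zeros((3,3));b=np.zeros(3)
    for c,uv in l:
        o,d=ray(c,uv);d=d/np.linalg.norm(d);P=np.eye(3)-np.outer(d,d);A+=P;b+=P@o
    X=np.linalg.solve(A,b); return X,[np.round(proj(c,X)[0]-uv,1) for c,uv in l]
E
python3 - <<'E'
from h import *
print(telemetry.observe())
for n in ['scene','top','wrist']:
    c=read_camera(n);save(c,n+'0.png');np.save('pics/'+n+'0.npy',c,allow_pickle=True);print(n,c['fovy'],c['distortion'],-np.array(c['R']).T@c['t'])
E
```

```text
pics
{'time': 0.0, 'qpos': array([ 1.03700029e+00,  3.42740528e-01,  1.52504404e+00, -1.66089548e-05,
        1.27540099e+00, -1.46024512e-01]), 'qvel': array([ 0.00200842, -0.00062564, -0.00152375, -0.00035014,  0.00067013,
        0.00085528]), 'joint_efforts': array([-1.41966043e-04, -4.31243312e+01, -2.44220889e+01,  7.19633955e-02,
        5.57232206e-02, -7.24821189e-05]), 'tool_pos': array([0.19831544, 0.48569006, 0.25102627]), 'tool_rot': array([-3.14001439e+00, -2.16064621e-04,  2.75382581e+00]), 'contact_force': array([ 0.62345059, -0.34201965, -0.69251047]), 'torque': array([-0.01862876, -0.01578296,  0.00604624]), 'opening': 0.09203739298628762}
scene 48.22450271433977 [-0.04023581  0.          0.          0.          0.        ] [ 1.11287203 -0.35294734  1.14299397]
top 43.40602995436528 [-0.11533656  0.          0.          0.          0.        ] [ 0.26183517 -0.01105033  1.6782428 ]
wrist 65.34009310587892 [-0.03290399  0.          0.          0.          0.        ] [0.1327126  0.51258473 0.38413341]
```

View pics/scene0.png

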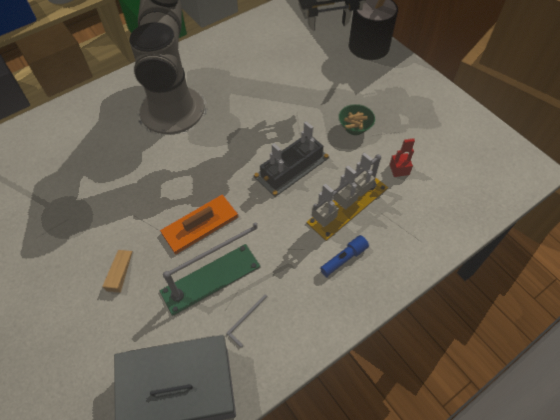

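View pics/top0.png

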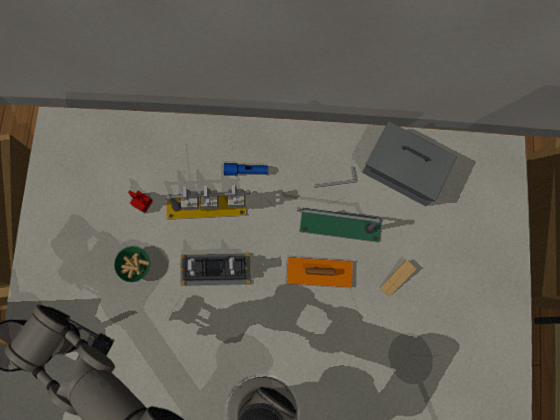

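View pics/wrist0.png

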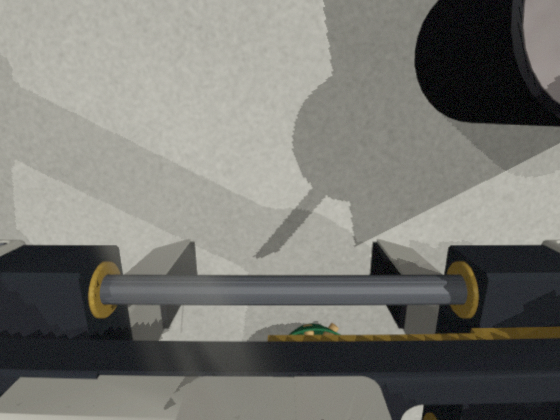

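The scene picture shows three pale weights on the yellow rail (about 325–375,170–205), dark castings in the mould (275,158 and 307,140), a red lookalike (403,160), the orange cover (200,222) and a grey box lid (172,380). Next I'll take close crops.

Run:
```python
from h import *
t=np.load('pics/top0.npy',allow_pickle=True).item()['image'];s=np.load('pics/scene0.npy',allow_pickle=True).item()['image']
a=cv2.resize(t[150:300,120:270],(600,600),interpolation=cv2.INTER_CUBIC);cv2.imwrite('pics/c1.png',a[:,:,::-1])
a=cv2.resize(t[180:300,280:400],(600,600),interpolation=cv2.INTER_CUBIC);cv2.imwrite('pics/c2.png',a[:,:,::-1])
a=cv2.resize(s[110:260,240:440],(800,600),interpolation=cv2.INTER_CUBIC);cv2.imwrite('pics/c3.png',a[:,:,::-1])
a=cv2.resize(s[180:330,140:300],(640,600),interpolation=cv2.INTER_CUBIC);cv2.imwrite('pics/c4.png',a[:,:,::-1])
```

```text
(no output)
```

View pics/c1.png

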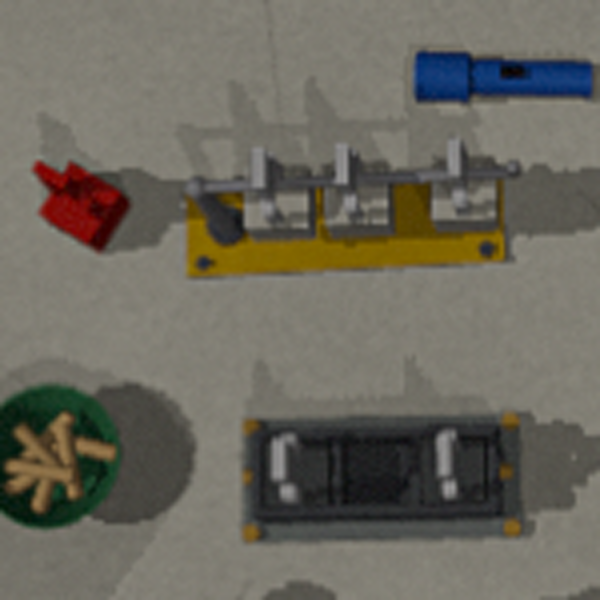

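View pics/c2.png

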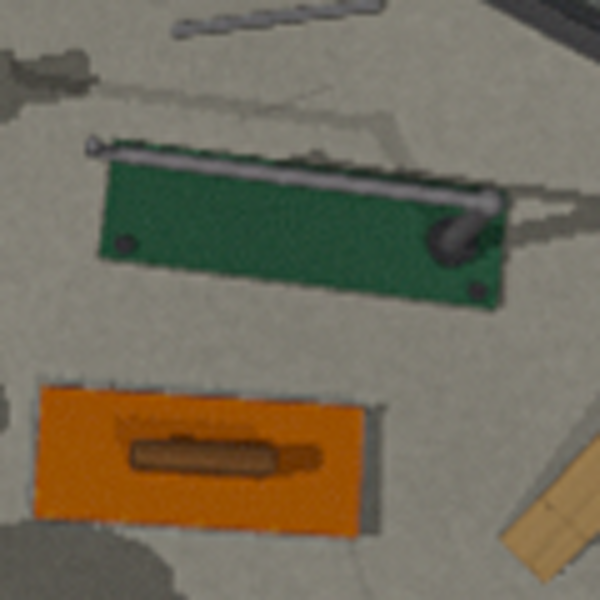

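View pics/c3.png

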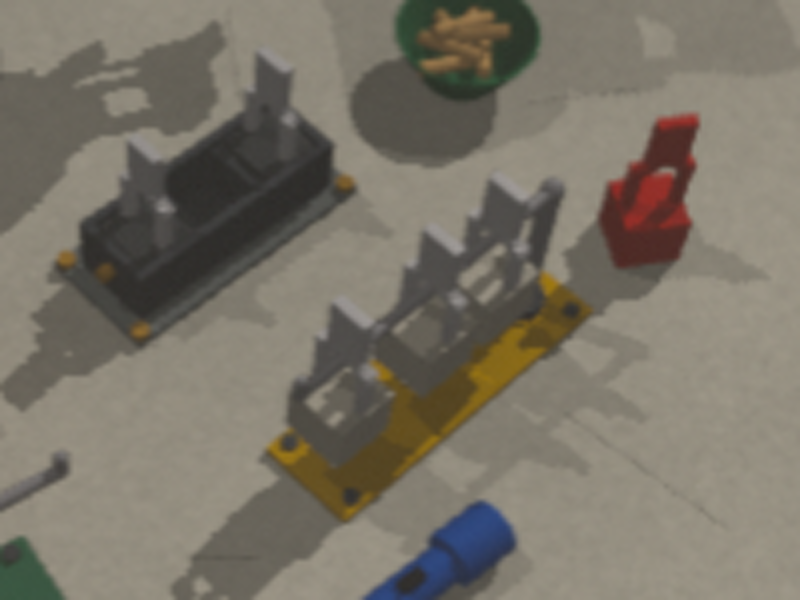

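View pics/c4.png

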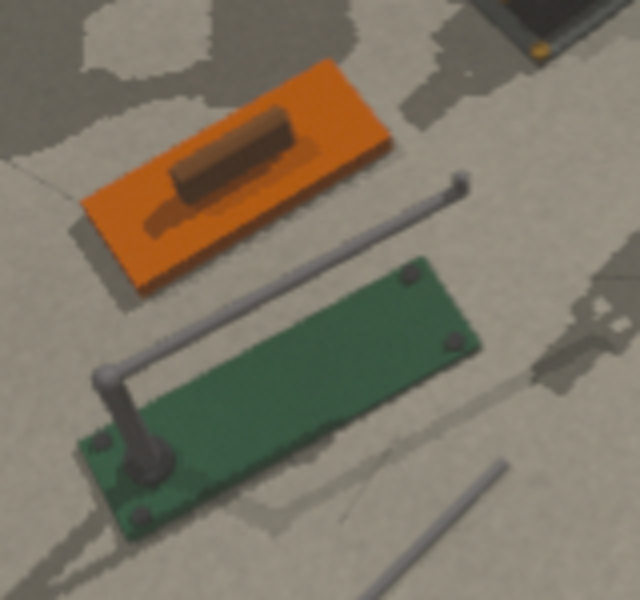

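Run:
```python
from h import *
T=np.load('pics/top0.npy',allow_pickle=True).item();S=np.load('pics/scene0.npy',allow_pickle=True).item()
def ct(p):return (120+p[0]/4-.375,150+p[1]/4-.375)
def ct2(p):return (280+p[0]/5-.4,180+p[1]/5-.4)
def cs(p):return (240+p[0]/4-.375,110+p[1]/4-.375)
def cs2(p):return (140+p[0]/4-.375,180+p[1]/4-.375)
P=lambda n,x:print(n,np.round(x,4))
P('cstop',onz(T,ct((513,168)),.159)); P('cpost',onz(T,ct((195,186)),.145)); P('cpostS',onz(S,cs((551,187)),.145))
P('dstop',onz(T,ct2((95,147)),.159)); P('dpost',onz(T,ct2((488,204)),.145));P('dstopS',onz(S,cs2((461,180)),.159)); P('dpostS',onz(S,cs2((107,377)),.145))
print(tri([(T,ct((195,186))),(S,cs((551,187)))]),tri([(T,ct2((95,147))),(S,cs2((461,180)))]),tri([(T,ct2((488,204))),(S,cs2((107,377)))]))
for n,p in zip('abc',[(353,312),(444,240),(509,187)]):P('S'+n,onz(S,cs(p),.191))
for n,p in zip('ABC',[(260,165),(343,162),(456,158)]):P('T'+n,onz(T,ct(p),.191))
# predict
for n,p in [('f1',(148,151)),('f2',(272,60))]:P('fS'+n,onz(S,cs(p),.145))
for n,p in [('f2',(286,448)),('f1',(447,444))]:P('fT'+n,onz(T,ct(p),.145))
# cover & mould flange corners via masks
def mask(c,lo,hi):
    h=cv2.cvtColor(c['image'],cv2.COLOR_RGB2HSV);m=cv2.inRange(h,lo,hi);cs_,_=cv2.findContours(m,cv2.RETR_EXTERNAL,cv2.CHAIN_APPROX_NONE);return max(cs_,key=cv2.contourArea)
for nm,lo,hi,z in [('cover',(5,200,90),(16,255,255),.018),('green',(65,90,30),(95,255,140),.008),('yellow',(18,150,60),(30,255,255),.008)]:
  for c,n in [(T,'T'),(S,'S')]:
    q=mask(c,lo,hi); w=np.array([onz(c,p[0],z)[:2]*1000 for p in q],np.float32); r=cv2.minAreaRect(w);print(nm,n,np.round(r[0],1),np.round(r[1],1),round(r[2],1))
for n,p in zip('abcdef',[(251,425),(511,419),(251,535),(513,527),(248,477),(506,472)]):P('bolt'+n,onz(T,ct(p),.006))
```

```text
cstop [0.6493 0.0848 0.159 ]
cpost [0.6242 0.3234 0.145 ]
cpostS [0.623  0.3177 0.145 ]
dstop [ 0.6059 -0.0685  0.159 ]
dpost [ 0.5891 -0.3049  0.145 ]
dstopS [ 0.6114 -0.0727  0.159 ]
dpostS [ 0.5925 -0.3099  0.145 ]
(array([0.62306511, 0.32153433, 0.14320024]), [array([0.7, 0.5]), array([ 1. , -0.2])]) (array([ 0.60744754, -0.06954069,  0.15061771]), [array([0.2, 0.1]), array([ 0.3, -0.1])]) (array([ 0.58992174, -0.30785371,  0.13877345]), [array([0.6, 0.2]), array([ 0.8, -0.2])])
Sa [0.6465 0.1227 0.191 ]
Sb [0.6374 0.2037 0.191 ]
Sc [0.6297 0.265  0.191 ]
TA [0.6319 0.2674 0.191 ]
TB [0.6379 0.2069 0.191 ]
TC [0.646  0.1248 0.191 ]
fSf1 [0.4375 0.1168 0.145 ]
fSf2 [0.4221 0.2357 0.145 ]
fTf2 [0.4319 0.2363 0.145 ]
fTf1 [0.4425 0.1188 0.145 ]
cover T [ 439.4 -149.7] [ 81.1 202. ] 0.1
cover S [ 439.8 -154.8] [200.7  80.9] 90.0
green T [ 590.7 -211.5] [256.6  62.1] 85.9
green S [-593.5  128.5] [3.8 7.1] 30.0
yellow T [629.3 226.5] [ 66.5 256. ] 6.4
yellow S [635.9 224.1] [ 76.1 256.8] 6.5
bolta [0.4638 0.2885 0.006 ]
boltb [0.4821 0.0811 0.006 ]
boltc [0.3764 0.2802 0.006 ]
boltd [0.3964 0.0734 0.006 ]
bolte [0.4221 0.2869 0.006 ]
boltf [0.4395 0.082  0.006 ]
```

Candidates: pale tabs at top (184,191), (205,190), (234,189); dark castings in the mould at (191,262) and (231,261); the red lookalike at (140,201), which is not wanted. The close crop confirms three cured weights and two fresh ones, with the middle cavity empty. The heights, 240 mm bar length and plate sizes agree to about 3 mm. I'll go for the outermost cured weight at (0.646, 0.124) first, with the jaws across the rail.

```bash
python3 -m creep '[0.6,0.037,-0.03,0,-0.09, 0.6,0.037,-0.03,0,-0.09, 0.6,0.037,-0.03,0,-0.09, 0.6,0.037,-0.03,0,-0.09, 0.6,0.037,-0.03,0,-0.09, 0.6,0.037,-0.03,0,-0.09, 0.6,0.037,-0.03,0,-0.09, 0.6,0.037,-0.03,0,-0.09, 0.6,0.037,-0.03,0,-0.09, 0.6,0.037,-0.03,0,-0.09, 0.6,0.037,-0.03,0,-0.09, 0.6,0.037,-0.03,0,-0.09]' 30
```

```text
time: 1.65
tool_pos: [0.6512, 0.1143, 0.2479]
tool_rot: [-3.135, -0.002, 1.645]
contact_force: [0.6, 0.5, 0.2]
opening: 0.0551
```

```bash
python3 -m creep '[0.6,-0.005,0.009,-0.02,0.034, 0.6,0,0,0,0]'
python3 - <<'E'
from h import *
c=read_camera('wrist');save(c,'w1.png');s=telemetry.observe();print(s['tool_pos'],s['tool_rot'])
print(np.round(proj(c,[[.6463,.1237,.191]]),1))
c=read_camera('top');save(c,'t1.png')
E
```

```text
time: 1.9
tool_pos: [0.6483, 0.1198, 0.2254]
tool_rot: [-3.133, -0.002, 1.673]
contact_force: [0.3, 0.6, -0.6]
opening: 0.0551
[0.64907396 0.11941914 0.22684039] [-3.13626273e+00 -1.04229846e-03  1.67279770e+00]
[[279.6 243.8]]
```

View pics/w1.png

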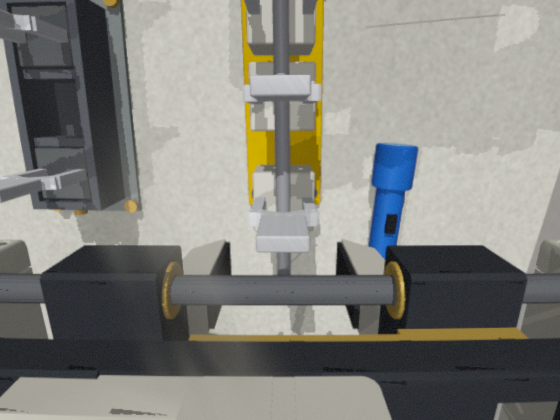

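The wrist view shows the pale tab centred between the fingers: its top is at (283,245), predicted (280,244). I'll lower and grip.

```bash
python3 -m creep '[0.6,-0.001,0.004,-0.02,0.006, 0.6,0,0,-0.024,0, 0.6,0,0,0,0, 0,0,0,0,0, 0,0,0,0,0, 0,0,0,0,0, 0,0,0,0,0]' 30
python3 - <<'E'
from h import *
s=telemetry.observe();print(s['tool_pos'],s['opening'])
E
```

```text
time: 2.88
tool_pos: [0.6498, 0.1251, 0.1917]
tool_rot: [3.134, -0.0, 1.68]
contact_force: [0.6, -0.9, -1.8]
opening: 0.0302
[0.64979418 0.12512588 0.19169351] 0.03021432841812166
```

```bash
python3 -m creep '[0.6,0,0,0,0, 0.6,0,0,-0.011,0, 0.6,0,0,0,0, 0,0,0,0,0, 0,0,0,0,0, 0,0,0,0,0, 0,0,0,0,0]' 30
```

```text
time: 3.75
tool_pos: [0.6483, 0.125, 0.1798]
tool_rot: [3.138, -0.0, 1.68]
contact_force: [-0.5, -1.0, -0.8]
opening: 0.0298
```

```bash
python3 -m creep '[0,0,0,0.015,0, 0,0,0,0.011,0, 0,0,0,0,0]' 30
python3 - <<'E'
from h import *
s=telemetry.observe();print(s['tool_pos'],s['contact_force'])
c=read_camera('scene');save(c,'s1.png')
a=cv2.resize(c['image'][110:260,140:440],(800,400),interpolation=cv2.INTER_CUBIC);cv2.imwrite('pics/s1c.png',a[:,:,::-1])
E
```

```text
time: 4.12
tool_pos: [0.649, 0.125, 0.2077]
tool_rot: [3.137, -0.0, 1.68]
contact_force: [-0.4, 0.6, -2.1]
opening: 0.0298
[0.64896134 0.12502787 0.20774494] [-0.35243258  0.57843474 -2.10565856]
```

View pics/s1c.png

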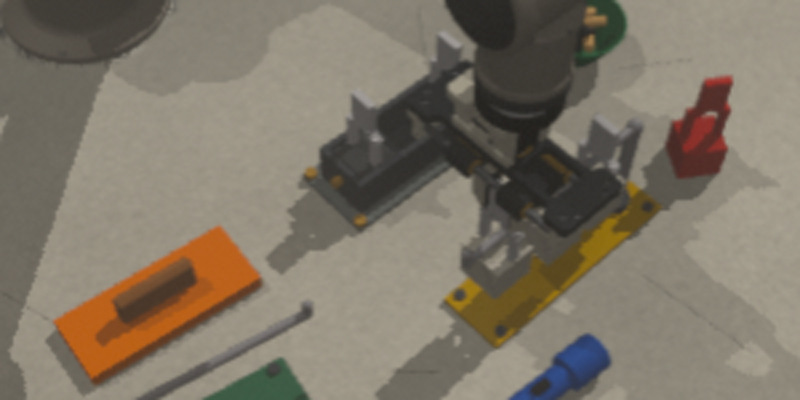

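The weight is lifted (2.1 N down) and clear. I'll slide it along the bar and over the stop.

```bash
python3 -m creep '[0,0.003,-0.026,-0.001,0, 0,0.003,-0.026,0,0, 0,0.003,-0.026,0,0, 0,0.002,-0.026,0,0, 0,0,0,0,0]' 30
```

```text
time: 4.8
tool_pos: [0.6592, 0.0187, 0.204]
tool_rot: [3.14, -0.001, 1.682]
contact_force: [-0.9, 0.7, -2.8]
opening: 0.0298
```

```bash
python3 -m creep '[0,-0.012,-0.006,0.001,-0.061, 0,-0.012,-0.012,0,-0.061, 0,-0.012,-0.012,0,-0.061, 0,-0.011,-0.012,0,0, 0,0,0,0,0]' 30;  python3 - <<'E'
from h import *
s=telemetry.observe();print(s['tool_pos'],s['contact_force'])
c=read_camera('wrist');save(c,'w2.png')
print(proj(c,[[.608,-.0705,.159],[.5908,-.3074,.145]]))
c=read_camera('scene');save(c,'s2.png')
a=cv2.resize(c['image'][160:310,140:340],(800,600),interpolation=cv2.INTER_CUBIC);cv2.imwrite('pics/s2c.png',a[:,:,::-1])
E
```

```text
time: 5.42
tool_pos: [0.6103, -0.0208, 0.2036]
tool_rot: [-3.141, -0.003, 1.497]
contact_force: [0.1, 0.4, -3.5]
opening: 0.0297
[ 0.61027825 -0.02077334  0.20362627] [ 0.07599321  0.39875252 -3.45351565]
[[284.11433797 318.47153599]
 [284.06261081 539.97692389]]
```

View pics/s2c.png

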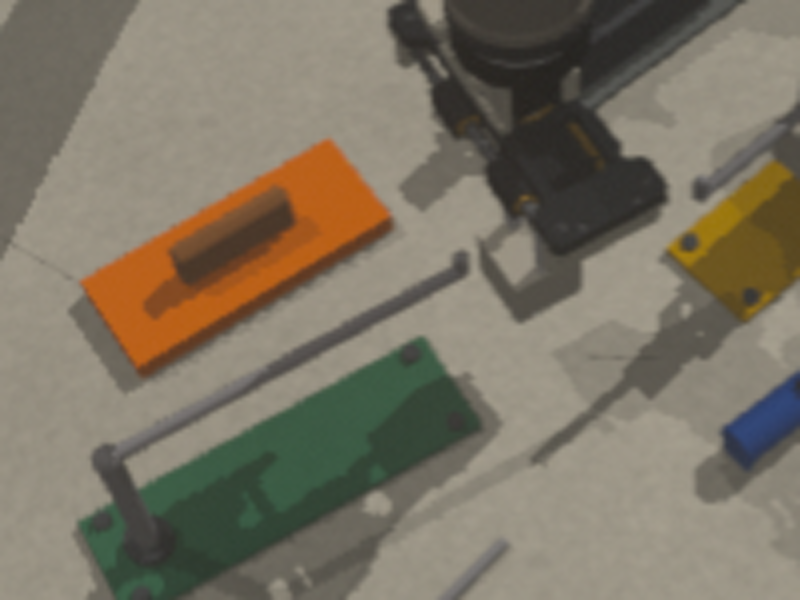

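View pics/w2.png

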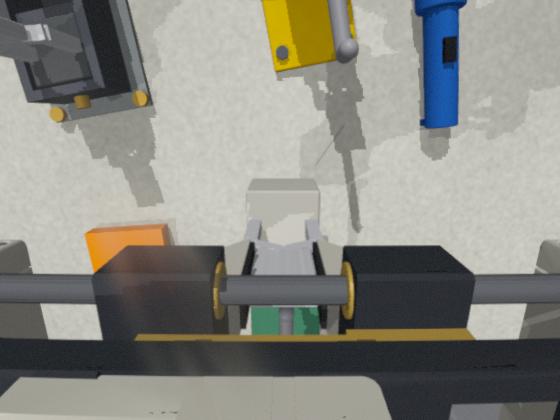

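The wrist view shows the done-rail bar and stop at column 286, in line with the tab at 285. I'll move in over the stop.

```bash
python3 -m creep '[0,-0.001,-0.026,0.002,0, 0,-0.002,-0.026,0,0, 0,-0.002,-0.026,0,0, 0,-0.002,-0.026,0,0, 0,0,0,0,0]' 30;python3 - <<'E'
from h import *
s=telemetry.observe();print(s['tool_pos'],s['contact_force'],s['torque'])
E
```

```text
time: 6.15
tool_pos: [0.6066, -0.1237, 0.2054]
tool_rot: [3.139, -0.005, 1.505]
contact_force: [-1.0, -0.4, -2.3]
opening: 0.0297
[ 0.60657485 -0.12368492  0.20542952] [-1.00615095 -0.37125275 -2.29661596] [-0.0328305   0.01070084 -0.02341911]
```

```bash
python3 -m creep '[0,-0.003,-0.033,0,-0.005, 0,-0.003,-0.033,0,0, 0,-0.003,-0.033,0,0, 0,-0.002,-0.033,0,0, 0,0,0,0,0]' 30;python3 - <<'E'
from h import *
s=telemetry.observe();print(s['tool_pos'],s['contact_force'],s['torque'])
E
```

```text
time: 6.78
tool_pos: [0.5984, -0.253, 0.2049]
tool_rot: [3.137, -0.008, 1.507]
contact_force: [-0.3, 0.3, -2.1]
opening: 0.0299
[ 0.59841308 -0.25300021  0.20492616] [-0.28853554  0.34577315 -2.12457932] [0.01369282 0.04695967 0.02395464]
```

```bash
python3 -m creep '[0,-0.003,-0.003,-0.012,-0.008, 0,0,0,-0.013,0, 0,0,0,0,0, 0.6,0,0,0,0, 0.6,0,0,0,0, 0.6,0,0,0.04,0, 0.6,0,0,0.03,0]' 30;python3 - <<'E'
from h import *
s=telemetry.observe();print(s['tool_pos'],s['contact_force'],s['torque'])
c=read_camera('scene');save(c,'s3.png')
a=cv2.resize(c['image'][160:310,140:340],(800,600),interpolation=cv2.INTER_CUBIC);cv2.imwrite('pics/s3c.png',a[:,:,::-1])
c=read_camera('wrist');save(c,'w3.png')
E
```

```text
time: 7.65
tool_pos: [0.5959, -0.25, 0.2468]
tool_rot: [3.141, -0.012, 1.505]
contact_force: [0.3, -1.0, 0.7]
opening: 0.0549
[ 0.59590234 -0.25004997  0.2467543 ] [ 0.32885167 -0.96371308  0.73644649] [-0.10367021  0.0525581   0.0256215 ]
```

View pics/s3c.png

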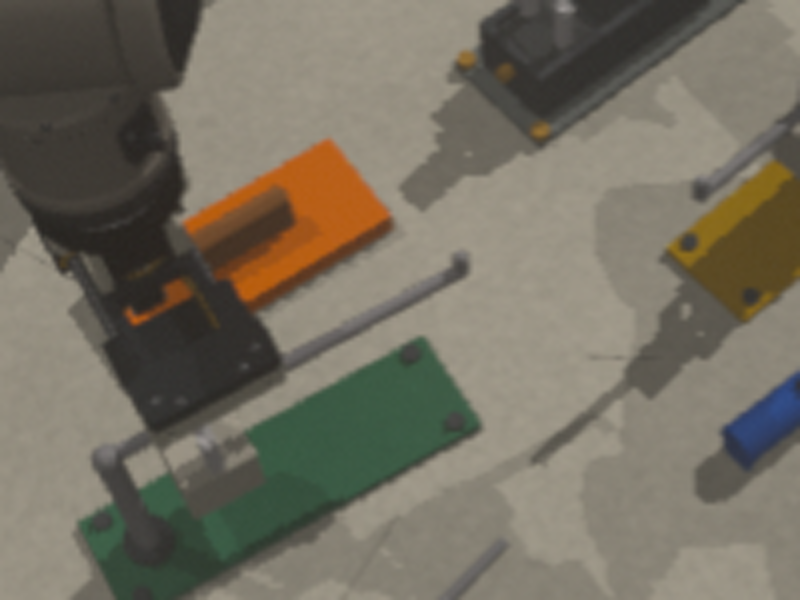

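View pics/w3.png

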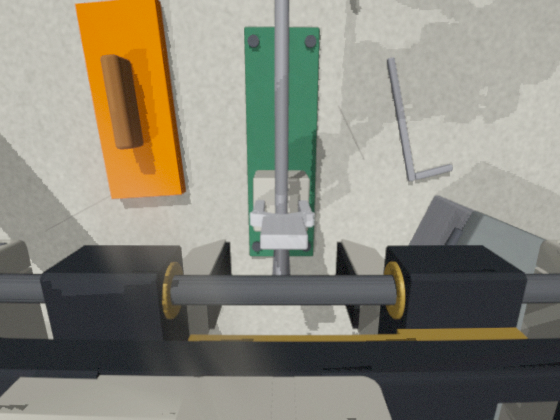

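The first weight hangs on the green rail, with its tab at wrist (283,235) and the block under the bar. I'll get the next one.

```bash
python3 -m creep '[0.6,0.004,0.045,0,0.018, 0.6,0.004,0.045,0,0.018, 0.6,0.004,0.045,0,0.018, 0.6,0.004,0.045,0,0.018, 0.6,0.004,0.045,0,0.018, 0.6,0.004,0.045,0,0.018, 0.6,0.004,0.045,0,0.018, 0.6,0.004,0.045,0,0.018, 0.6,0.005,0.045,0,0.018, 0.6,0.005,0.045,0,0.018,0.6,0,0,-0.015,0]' 30;python3 - <<'E'
from h import *
c=read_camera('wrist');save(c,'w4.png')
print(np.round(proj(c,[[.6377,.2053,.191]]),1))
E
```

```text
time: 9.12
tool_pos: [0.6344, 0.2166, 0.2183]
tool_rot: [-3.133, -0.014, 1.69]
contact_force: [-1.5, -0.7, 0.1]
opening: 0.0554
[[285.8 276.4]]
```

View pics/w4.png

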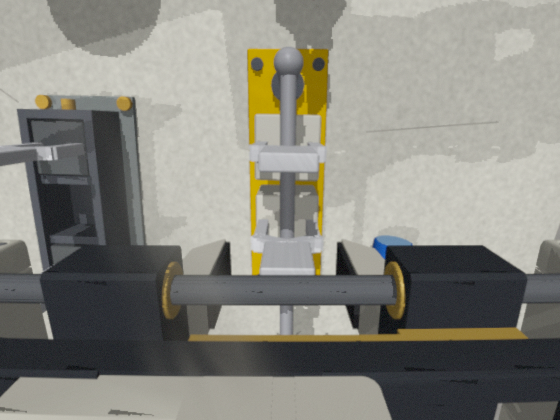

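```bash
python3 -m creep '[0.6,0.003,-0.010,0,-0.01, 0.6,0,0,-0.02,0, 0.6,0,0,-0.018,0, 0.6,0,0,0,0]' 30
```

```text
time: 9.68
tool_pos: [0.6366, 0.197, 0.1744]
tool_rot: [-3.124, -0.011, 1.67]
contact_force: [0.2, -0.0, 0.6]
opening: 0.0553
```

```bash
python3 -m creep '[0.6,0.001,0.007,0.004,0.01, 0.6,0,0,0,0, 0,0,0,0,0, 0,0,0,0,0, 0,0,0,0,0, 0,0,0,0,0]' 30
```

```text
time: 10.42
tool_pos: [0.6387, 0.2029, 0.1821]
tool_rot: [-3.128, -0.011, 1.679]
contact_force: [-0.1, -0.1, 1.2]
opening: 0.0298
```

```bash
python3 -m creep '[0,0,0,0.013,0, 0,0,0,0.012,0, 0,0.003,-0.026,0,0, 0,0.003,-0.026,0,0, 0,0.003,-0.026,0,0, 0,0.003,-0.026,0,0,0,0,0,0,0]' 30
```

```text
time: 11.3
tool_pos: [0.6513, 0.0967, 0.2114]
tool_rot: [-3.13, -0.011, 1.681]
contact_force: [0.4, 0.4, -2.3]
opening: 0.03
```

```bash
python3 -m creep '[0,0.002,-0.02,-0.003,0, 0,0.003,-0.025,0,0, 0,0.002,-0.025,0,0, 0,-0.01,-0.005,0,-0.061, 0,-0.012,-0.012,0,-0.061, 0,-0.012,-0.012,0,-0.061, 0,-0.011,-0.012,0,0, 0,0,0,0,0]' 30;  python3 - <<'E'
from h import *
s=telemetry.observe();print(s['tool_pos'],s['contact_force'])
c=read_camera('wrist');save(c,'w5.png')
E
```

```text
time: 12.3
tool_pos: [0.6122, -0.0184, 0.2087]
tool_rot: [-3.131, -0.011, 1.498]
contact_force: [0.4, -0.7, -2.7]
opening: 0.0299
[ 0.6122025  -0.01836499  0.20870724] [ 0.37202138 -0.71271926 -2.6552592 ]
```

View pics/w5.png

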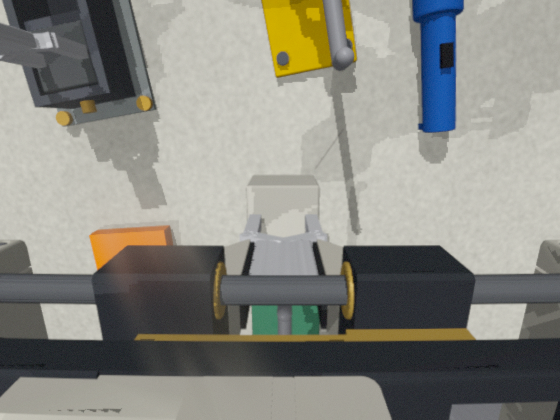

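```bash
python3 -m creep '[0,-0.002,-0.026,-0.002,0, 0,-0.002,-0.026,0,0, 0,-0.002,-0.028,0,0, 0,-0.002,-0.028,0,0, 0,-0.003,-0.028,0,0, 0,-0.003,-0.028,0,0, 0,0,0,0,0]' 30;python3 - <<'E'
from h import *
s=telemetry.observe();print(s['tool_pos'],s['contact_force'],s['torque'])
E
```

```text
time: 13.22
tool_pos: [0.6022, -0.1829, 0.2067]
tool_rot: [-3.135, -0.012, 1.509]
contact_force: [0.6, 0.9, -3.0]
opening: 0.0299
[ 0.60223701 -0.18288569  0.2066888 ] [ 0.56013847  0.90875863 -3.04511809] [-0.06124092  0.06887526  0.02163521]
```

```bash
python3 -m creep '[0,-0.003,-0.007,-0.012,-0.01, 0,0,0,-0.013,0, 0,0,0,0,0, 0.6,0,0,0,0, 0.6,0,0,0,0, 0.6,0,0,0.04,0, 0.6,0,0,0.03,0,0.6,0,0,0,0]' 30;python3 - <<'E'
from h import *
c=read_camera('wrist');save(c,'w6.png')
E
```

```text
time: 14.22
tool_pos: [0.6006, -0.186, 0.2511]
tool_rot: [-3.137, -0.014, 1.504]
contact_force: [0.0, -0.3, -0.6]
opening: 0.0549
```

View pics/w6.png

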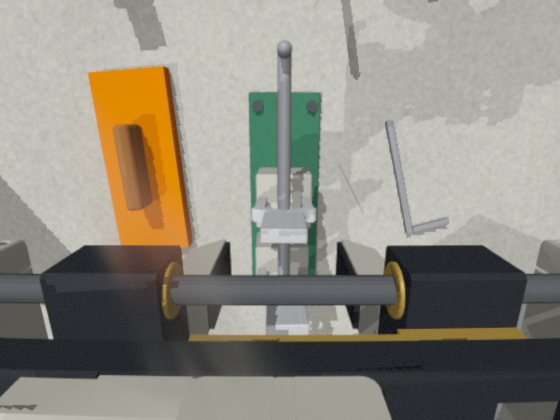

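The second weight hangs correctly, with its tab at (285,230) above the bar. Now the third.

```bash
python3 -m creep '[0.6,0.003,0.043,0,0.017, 0.6,0.003,0.044,0,0.017, 0.6,0.003,0.044,0,0.017, 0.6,0.003,0.044,0,0.017, 0.6,0.003,0.044,0,0.017, 0.6,0.003,0.044,0,0.017, 0.6,0.003,0.044,0,0.017, 0.6,0.004,0.044,0,0.017, 0.6,0.004,0.044,0,0.018, 0.6,0.003,0.035,0,0.018,0.6,0,0,-0.015,0,0.6,0,0,0,0]' 30;python3 - <<'E'
from h import *
s=telemetry.observe();print(s['tool_pos'],s['tool_rot'])
c=read_camera('wrist');save(c,'w7.png')
print(np.round(proj(c,[[.632,.2662,.191]]),1))
E
```

```text
time: 15.78
tool_pos: [0.6233, 0.2584, 0.209]
tool_rot: [-3.101, -0.016, 1.681]
contact_force: [-0.3, -0.2, -0.1]
opening: 0.0556
[0.62331136 0.25840821 0.20904676] [-3.10052482 -0.01573937  1.6805073 ]
[[302.3 251.6]]
```

View pics/w7.png

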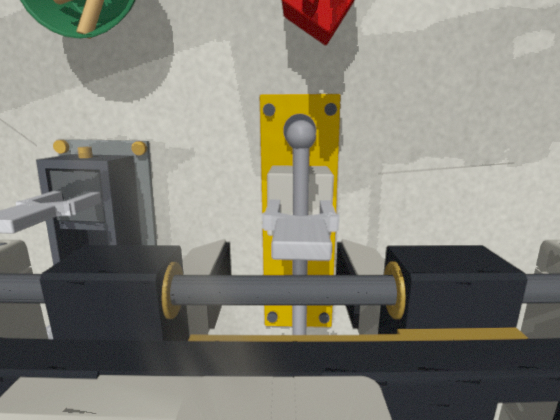

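```bash
python3 -m creep '[0.6,0.009,0.006,0,0, 0.6,0,0,-0.014,0, 0.6,0,0,-0.014,0, 0.6,0,0,0,0]' 30
```

```text
time: 16.32
tool_pos: [0.6327, 0.2602, 0.1798]
tool_rot: [-3.1, -0.015, 1.675]
contact_force: [-0.8, -0.4, 0.7]
opening: 0.0554
```

```bash
python3 -m creep '[0.6,0,0.005,0.001,0, 0.6,0,0,0,0, 0,0,0,0,0, 0,0,0,0,0, 0,0,0,0,0, 0,0,0,0,0]' 30
```

```text
time: 17.08
tool_pos: [0.6327, 0.2655, 0.1824]
tool_rot: [-3.102, -0.016, 1.675]
contact_force: [0.0, -0.1, 0.3]
opening: 0.0297
```

```bash
python3 -m creep '[0,0,0,0.013,0, 0,0,0,0.012,0, 0,0.003,-0.025,0,0, 0,0.003,-0.026,0,0, 0,0.003,-0.026,0,0, 0,0.003,-0.026,0,0,0,0,0,0,0]' 30
```

```text
time: 17.95
tool_pos: [0.6451, 0.1541, 0.2093]
tool_rot: [-3.102, -0.013, 1.674]
contact_force: [-0.8, 0.9, -2.6]
opening: 0.0299
```

Lifted. On to past the stop at y ≈ 0.02.

```bash
python3 -m creep '[0,0.003,-0.026,-0.001,0, 0,0.003,-0.026,0,0, 0,0.003,-0.026,0,0, 0,0.003,-0.026,0,0, 0,0.001,-0.018,0,0, 0,-0.01,-0.006,0,-0.061, 0,-0.012,-0.012,0,-0.061, 0,-0.012,-0.012,0,-0.061, 0,-0.011,-0.012,0,0, 0,0,0,0,0]' 30;  python3 - <<'E'
from h import *
s=telemetry.observe();print(s['tool_pos'],s['contact_force'])
c=read_camera('wrist');save(c,'w8.png')
c=read_camera('scene');a=cv2.resize(c['image'][160:310,140:340],(800,600),interpolation=cv2.INTER_CUBIC);cv2.imwrite('pics/s8c.png',a[:,:,::-1])
E
```

```text
time: 19.2
tool_pos: [0.6108, -0.0149, 0.2084]
tool_rot: [-3.101, -0.016, 1.488]
contact_force: [0.7, -0.5, -2.7]
opening: 0.0299
[ 0.61084057 -0.01490179  0.20841322] [ 0.66002935 -0.53032664 -2.6625347 ]
```

View pics/w8.png

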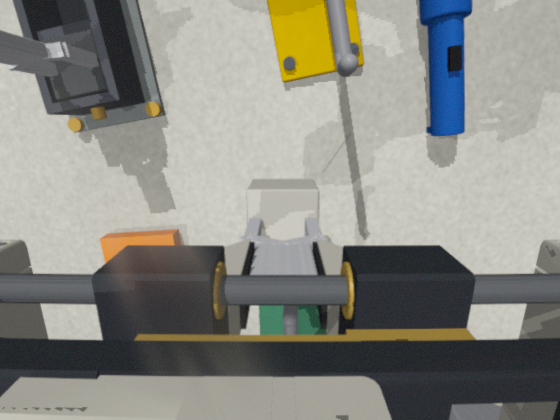

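View pics/s8c.png

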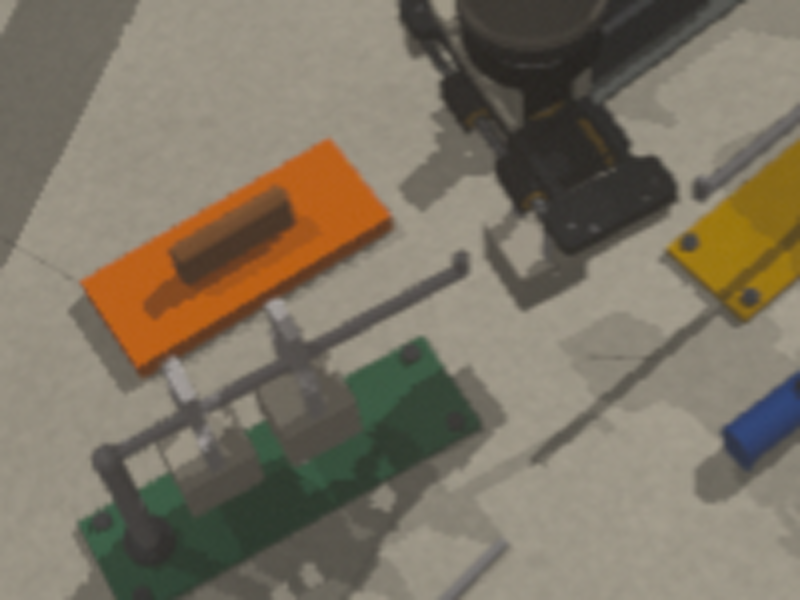

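```bash
python3 -m creep '[0,0.002,-0.016,-0.001,0.01, 0,-0.002,-0.024,0,0, 0,-0.002,-0.024,0,0, 0,-0.002,-0.024,0,0, 0,-0.002,-0.020,0,0, 0,0,0,0,0]' 30;python3 - <<'E'
from h import *
s=telemetry.observe();print(s['tool_pos'],s['contact_force'],s['torque'])
E
```

```text
time: 20.05
tool_pos: [0.6075, -0.1277, 0.2062]
tool_rot: [-3.103, -0.015, 1.505]
contact_force: [-0.1, 0.9, -2.6]
opening: 0.0298
[ 0.60748946 -0.12773973  0.20623776] [-0.099406    0.93599139 -2.58888121] [-0.0488692  -0.009279    0.00071683]
```

```bash
python3 -m creep '[0,-0.003,0,-0.012,-0.007, 0,0,0,-0.012,0, 0,0,0,0,0, 0.6,0,0,0,0, 0.6,0,0,0,0, 0.6,0,0,0.04,0, 0.6,0,0,0.03,0,0.6,0,0,0,0]' 30;python3 - <<'E'
from h import *
s=telemetry.observe();print(s['tool_pos'],s['contact_force'],s['torque'])
E
```

```text
time: 21.05
tool_pos: [0.6047, -0.1244, 0.2518]
tool_rot: [-3.103, -0.017, 1.502]
contact_force: [0.4, -0.1, 0.1]
opening: 0.0551
[ 0.60468917 -0.12443432  0.25182413] [ 0.42471077 -0.10824353  0.09445365] [-0.10893182  0.05789327  0.01751262]
```

```bash
python3 -m creep '[0.6,-0.026,0.038,-0.004,0.026, 0.6,-0.027,0.039,-0.008,0.026, 0.6,-0.028,0.04,-0.01,0.026, 0.6,-0.028,0.04,-0.01,0.026, 0.6,-0.028,0.04,-0.01,0.026, 0.6,-0.024,0.036,-0.008,0.026, 0.6,0,0,0,0]' 30;python3 - <<'E'
from h import *
s=telemetry.observe();print(s['tool_pos'],s['tool_rot'])
c=read_camera('wrist');save(c,'w9.png')
print(np.round(proj(c,[[.44,.118,.145],[.427,.236,.145]]),1))
c=read_camera('scene');save(c,'s9.png')
c=read_camera('top');save(c,'t9.png')
E
```

```text
time: 21.92
tool_pos: [0.4327, 0.1151, 0.1907]
tool_rot: [-3.089, -0.019, 1.662]
contact_force: [-0.4, -0.4, 1.1]
opening: 0.0553
[0.43271177 0.11506174 0.19073679] [-3.08946989 -0.01903869  1.66208997]
[[298.9 240.9]
 [297.5  15.7]]
```

View pics/w9.png

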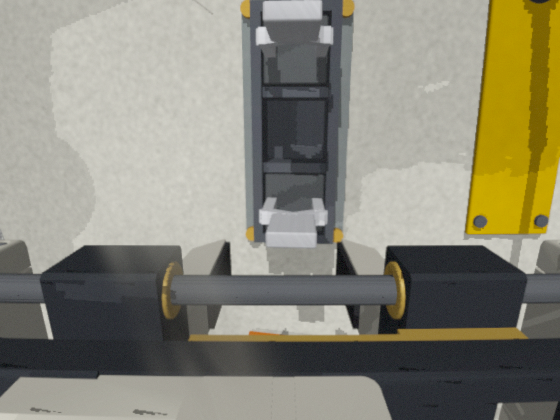

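View pics/s9.png

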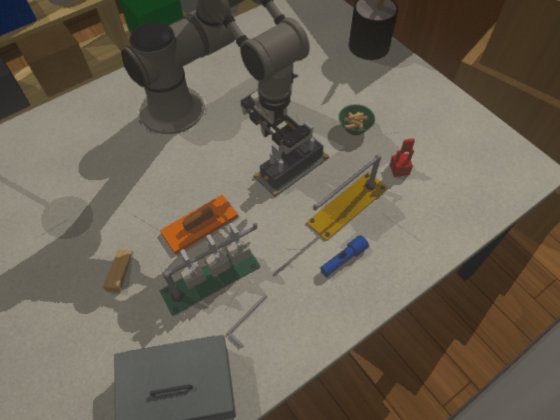

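All three cured weights now hang on the green rail (scene, 190–240, 230–270). The fresh casting's tab top is at wrist (292,240), so I need +5 mm in x. Lowering onto it.

```bash
python3 -m creep '[0.6,0.006,0.003,0,0, 0.6,0,0,-0.018,0, 0.6,0,0,-0.018,0, 0.6,0,0,-0.018,0, 0.6,0,0,0,0]' 30
```

```text
time: 22.7
tool_pos: [0.4476, 0.1125, 0.1366]
tool_rot: [-3.098, -0.018, 1.65]
contact_force: [-0.5, 0.9, 0.7]
opening: 0.0549
```

```bash
python3 -m creep '[0.6,-0.008,0.005,-0.001,0.01, 0.6,0,0,0,0]' 30;python3 - <<'E'
from h import *
s=telemetry.observe();print(s['tool_pos'],s['tool_rot'])
c=read_camera('wrist');save(c,'w10.png')
E
```

```text
time: 22.95
tool_pos: [0.4403, 0.1174, 0.1365]
tool_rot: [-3.099, -0.018, 1.66]
contact_force: [0.4, -0.6, 0.4]
opening: 0.0552
[0.4403107  0.11738846 0.1365097 ] [-3.09926985 -0.01792881  1.65975083]
```

View pics/w10.png

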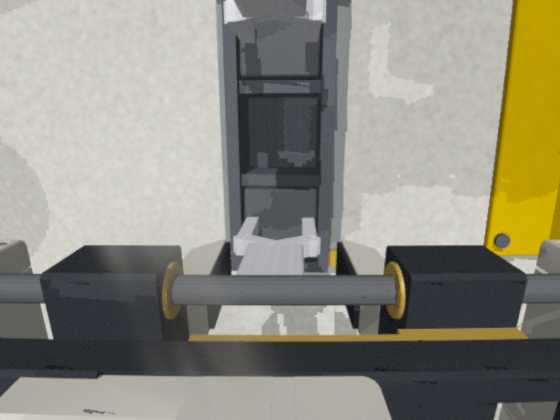

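```bash
python3 -m creep '[0.6,-0.003,0.001,-0.001,0, 0.6,0,0,0,0, 0,0,0,0,0, 0,0,0,0,0, 0,0,0,0,0, 0,0,0,0,0]' 30
```

```text
time: 23.75
tool_pos: [0.4382, 0.1185, 0.1367]
tool_rot: [-3.103, -0.018, 1.66]
contact_force: [-0.3, -0.4, 0.5]
opening: 0.0295
```

```bash
python3 -m creep '[0,0,0,0.015,0, 0,0,0,0.018,0, 0,0,0,0.018,0, 0,0,0,0.018,0, 0,0,0,0,0]' 30;python3 - <<'E'
from h import *
s=telemetry.observe();print(s['tool_pos'],s['contact_force'])
c=read_camera('scene');a=cv2.resize(c['image'][80:230,200:400],(800,600),interpolation=cv2.INTER_CUBIC);cv2.imwrite('pics/s11c.png',a[:,:,::-1])
E
```

```text
time: 24.38
tool_pos: [0.4372, 0.1182, 0.2054]
tool_rot: [-3.099, -0.018, 1.66]
contact_force: [0.5, 0.0, -2.8]
opening: 0.03
[0.43716184 0.11824549 0.20536808] [ 0.50899099  0.00530946 -2.84291998]
```

View pics/s11c.png

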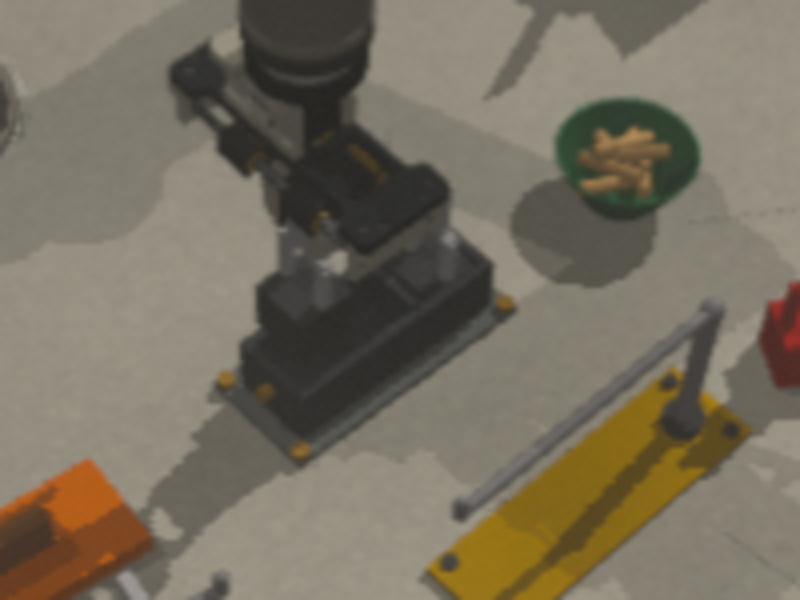

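```bash
python3 -m creep '[0,0.026,-0.014,0.001,0.003, 0,0.026,-0.014,0.001,0.003, 0,0.027,-0.013,0,0.003, 0,0.027,-0.012,0,0.003, 0,0.027,-0.012,0,0.003, 0,0.027,-0.012,0,0.003, 0,0.027,-0.011,0,0, 0,0.026,-0.005,0,0, 0,0,0,0,0, 0,0,0,0,0]' 30;python3 - <<'E'
from h import *
s=telemetry.observe();print(s['tool_pos'],s['tool_rot'],s['contact_force'])
c=read_camera('wrist');save(c,'w12.png')
print(proj(c,[[.651,.083,.159]]))
c=read_camera('scene');a=cv2.resize(c['image'][110:260,200:400],(800,600),interpolation=cv2.INTER_CUBIC);cv2.imwrite('pics/s12c.png',a[:,:,::-1])
E
```

```text
time: 25.68
tool_pos: [0.6492, 0.0219, 0.1892]
tool_rot: [-3.07, -0.022, 1.678]
contact_force: [0.5, 0.3, -1.4]
opening: 0.0296
[0.64919644 0.02194961 0.18918265] [-3.07020097 -0.02196134  1.67799584] [ 0.46208888  0.26718937 -1.41022266]
[[303.16490457 140.52206424]]
```

View pics/w12.png

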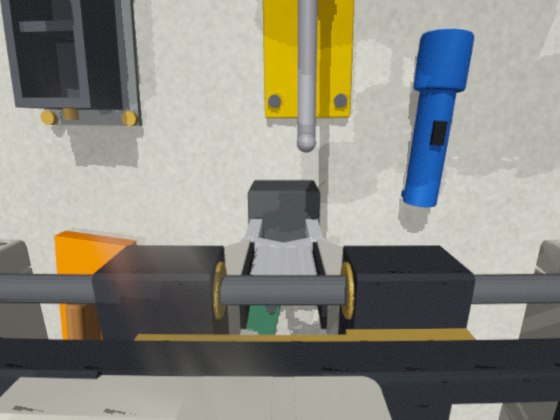

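View pics/s12c.png

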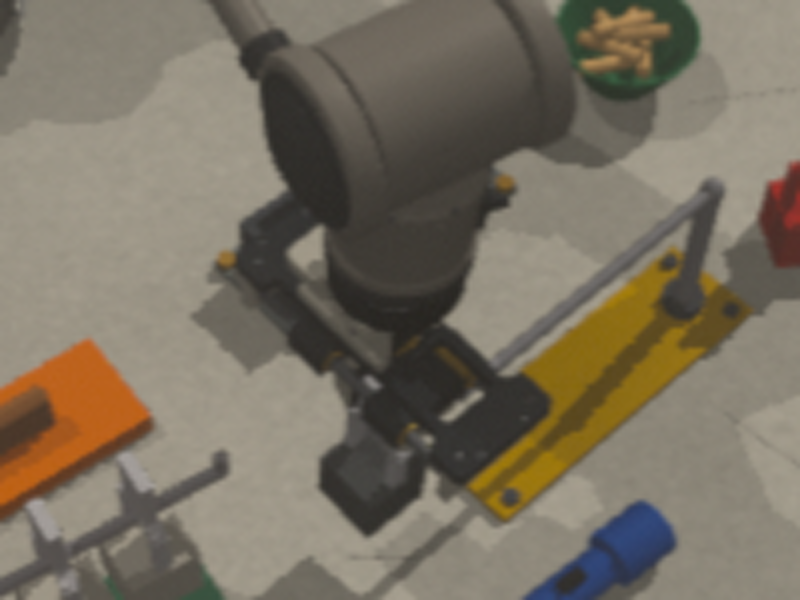

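The casting is in front of the yellow stop (306,142), about 11 mm short in x and 20 mm low. Correcting that before entering.

```bash
python3 -m creep '[0,0.004,0,0.008,0, 0,0.004,0,0.007,0, 0,0.003,0,0.006,0, 0,0,0,0,0, 0,0,0,0,0]' 30;python3 - <<'E'
from h import *
s=telemetry.observe();print(s['tool_pos'],s['tool_rot'],s['contact_force'])
c=read_camera('wrist');save(c,'w13.png')
print(proj(c,[[.651,.083,.159]]))
E
```

```text
time: 26.4
tool_pos: [0.6606, 0.0227, 0.214]
tool_rot: [-3.073, -0.021, 1.679]
contact_force: [-0.5, 1.0, -3.6]
opening: 0.03
[0.66055472 0.02269908 0.21403357] [-3.07337219 -0.02134888  1.67910755] [-0.53430429  0.98613754 -3.58865686]
[[283.44328408 137.38082033]]
```

View pics/w13.png

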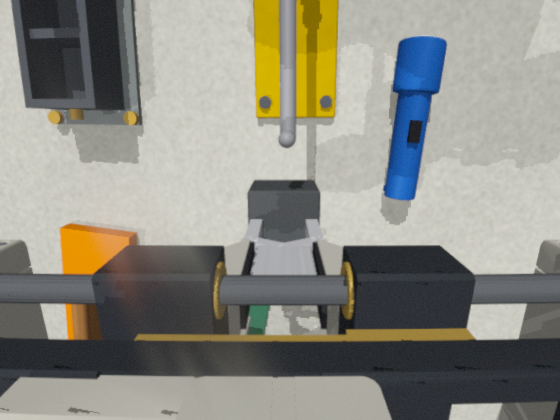

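```bash
python3 -m creep '[0,-0.002,0.02,-0.003,0, 0,-0.003,0.026,-0.001,0, 0,-0.003,0.026,0,0, 0,-0.003,0.026,0,0, 0,0,0,0,0]' 30;python3 - <<'E'
from h import *
s=telemetry.observe();print(s['tool_pos'],s['contact_force'],s['torque'])
E
```

```text
time: 27.08
tool_pos: [0.647, 0.1279, 0.2078]
tool_rot: [-3.07, -0.024, 1.68]
contact_force: [-0.4, -0.4, -1.3]
opening: 0.0295
[0.64704312 0.12793818 0.2077665 ] [-0.36659322 -0.38525712 -1.27492831] [-0.1867161  -0.05467091  0.01722223]
```

```bash
python3 -m creep '[0,-0.002,0.022,0.001,0, 0,-0.002,0.022,0.001,0, 0,-0.003,0.022,0.001,0, 0,-0.003,0.022,0.001,0, 0,-0.002,0.022,0,0, 0,-0.002,0.018,0,0, 0,0,0,0,0]' 30;python3 - <<'E'
from h import *
s=telemetry.observe();print(s['tool_pos'],s['contact_force'],s['torque'])
E
```

```text
time: 27.95
tool_pos: [0.6312, 0.2654, 0.2114]
tool_rot: [-3.069, -0.024, 1.681]
contact_force: [-0.2, -0.5, -2.9]
opening: 0.0297
[0.63122814 0.26543722 0.2113545 ] [-0.22608742 -0.5473354  -2.86711324] [-0.10657687 -0.06604885 -0.0436872 ]
```

```bash
python3 -m creep '[0,0.001,-0.002,-0.014,0, 0,0,0,-0.014,0, 0,0,0,0,0, 0.6,0,0,0,0, 0.6,0,0,0,0, 0.6,0,0,0.03,0, 0.6,0,0,0.03,0,0.6,0,0,0,0]' 30;python3 - <<'E'
from h import *
s=telemetry.observe();print(s['tool_pos'],s['contact_force'],s['torque'])
c=read_camera('scene');a=cv2.resize(c['image'][80:230,220:420],(800,600),interpolation=cv2.INTER_CUBIC);cv2.imwrite('pics/s14c.png',a[:,:,::-1])
c=read_camera('wrist');save(c,'w14.png')
E
```

```text
time: 28.95
tool_pos: [0.6331, 0.2594, 0.2421]
tool_rot: [-3.068, -0.022, 1.676]
contact_force: [0.2, -1.2, 0.4]
opening: 0.0547
[0.63313991 0.25936094 0.24211533] [ 0.181953   -1.19127609  0.39102425] [-0.07371438  0.01694943 -0.00247137]
```

View pics/w14.png

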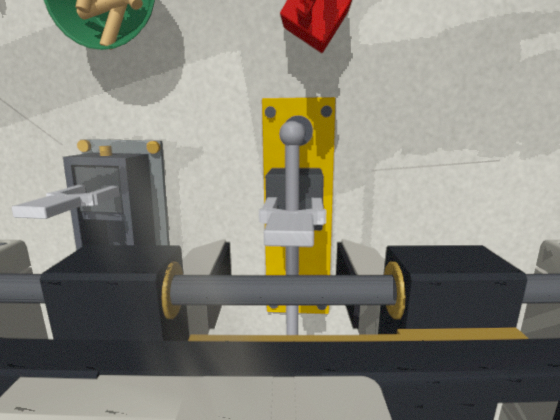

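View pics/s14c.png

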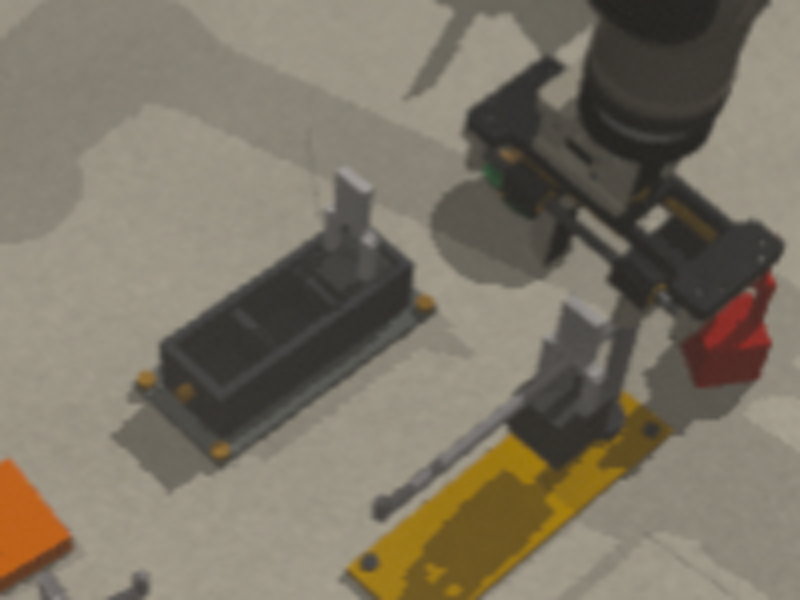

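The first casting hangs on the yellow rail (tab at (290,232)). On to the second casting.

```bash
python3 -m creep '[0.6,-0.025,-0.002,0,-0.002, 0.6,-0.026,-0.003,0,-0.003, 0.6,-0.026,-0.003,0,-0.002, 0.6,-0.026,-0.003,0,-0.003, 0.6,-0.026,-0.003,0,-0.002, 0.6,-0.026,-0.003,0,-0.003, 0.6,-0.026,-0.002,0,-0.001, 0.6,-0.02,0,0,-0.001, 0.6,0,0,0,0, 0.6,0,0,0,0]' 30;python3 - <<'E'
from h import *
s=telemetry.observe();print(s['tool_pos'],s['tool_rot'])
c=read_camera('wrist');save(c,'w15.png')
print(np.round(proj(c,[[.426,.238,.145]]),1))
E
```

```text
time: 30.3
tool_pos: [0.4188, 0.2362, 0.223]
tool_rot: [-3.038, -0.015, 1.657]
contact_force: [-0.3, -0.7, 0.4]
opening: 0.0552
[0.41878899 0.23619621 0.22303426] [-3.03775394 -0.01462106  1.65738455]
[[304.8 225.6]]
```

View pics/w15.png

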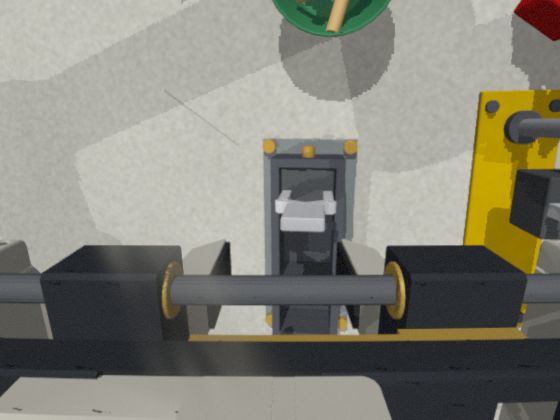

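The second casting's tab is at (303,222), but the tool has picked up about 0.1 rad of tilt over the fast moves. I'll check how the tilt responds before gripping.

```bash
cat > st.py <<'E'
from h import *
s=telemetry.observe();q=s['qpos'];print('q',np.round(q,3),'sum',round(q[1]+q[2]+q[4]-np.pi,4),'pos',np.round(s['tool_pos'],4),'rot',np.round(s['tool_rot'],3))
E
python3 st.py; python3 -m creep '[0.6,0,0,0.06,0,0.6,0,0,0.06,0,0.6,0,0,0,0]' >/dev/null; python3 st.py;  python3 -m creep '[0.6,0,0,-0.06,0,0.6,0,0,-0.05,0,0.6,0,0,0,0]'>/dev/null; python3 st.py
```

```text
q [0.33  0.337 1.621 0.041 1.282 0.229] sum 0.0979 pos [0.4188 0.2362 0.223 ] rot [-3.037 -0.015  1.657]
q [0.328 0.257 1.394 0.039 1.592 0.241] sum 0.1004 pos [0.4203 0.2357 0.3446] rot [-3.035 -0.014  1.656]
q [0.326 0.334 1.602 0.04  1.305 0.229] sum 0.0996 pos [0.4216 0.2352 0.2306] rot [-3.036 -0.014  1.655]
```

```bash
python3 -m creep '[0.6,0.06,0,0.03,0,0.6,0.06,0,0.03,0,0.6,0,0,0,0]' >/dev/null; python3 st.py;  python3 -m creep '[0.6,-0.06,0,0,0,0.6,-0.06,0,0,0,0.6,0,0,0,0]'>/dev/null; python3 st.py
```

```text
q [0.263 0.498 1.172 0.032 1.579 0.176] sum 0.1072 pos [0.5413 0.2343 0.2925] rot [-3.03  -0.012  1.655]
q [0.326 0.282 1.504 0.04  1.465 0.236] sum 0.1093 pos [0.4169 0.2336 0.2918] rot [-3.026 -0.012  1.654]
```

```bash
python3 -m creep '[0.6,0,-0.06,0,0,0.6,0,-0.06,0,0,0.6,0,0,0,0]' >/dev/null; python3 st.py;  python3 -m creep '[0.6,0,0.06,0,0,0.6,0,0.06,0,0,0.6,0,0,0,0]'>/dev/null; python3 st.py
```

```text
q [ 0.076  0.195  1.611  0.011  1.445 -0.013] sum 0.1101 pos [0.417  0.1114 0.2944] rot [-3.032 -0.012  1.657]
q [0.327 0.277 1.496 0.039 1.468 0.239] sum 0.099 pos [0.4186 0.2349 0.2966] rot [-3.036 -0.014  1.652]
```

```bash
python3 -m creep '[0.6,0.06,-0.02,0.02,0,0.6,0.06,-0.02,0.02,0,0.6,0.06,-0.02,0,0,0.6,0.06,-0.02,0,0,0.6,0,0,0,0]' >/dev/null; python3 st.py;  python3 -m creep '[0.6,0.05,0,0,0,0.6,0.03,0,0,0,0.6,0,0,0,0]'>/dev/null; python3 st.py; python3 -m creep '[0.6,0.03,0,0,0,0.6,0,0,0,0]'>/dev/null; python3 st.py
```

```text
q [0.111 0.683 0.738 0.017 1.829 0.027] sum 0.1087 pos [0.6566 0.1551 0.3351] rot [-3.033 -0.013  1.657]
q [0.1   0.955 0.213 0.018 2.096 0.021] sum 0.1222 pos [0.7329 0.1551 0.3307] rot [-3.019 -0.014  1.657]
q [0.096 1.037 0.052 0.019 2.171 0.018] sum 0.1181 pos [0.7479 0.1537 0.324 ] rot [-3.023 -0.015  1.659]
```

```bash
python3 -m creep '[0.6,0.02,0,0,0,0.6,0,0,0,0]'>/dev/null; python3 st.py
```

```text
q [0.093 1.041 0.044 0.02  2.157 0.013] sum 0.1004 pos [0.7538 0.1521 0.3234] rot [-3.041 -0.016  1.66 ]
```

Row-to-row drift is a slow random walk. I won't push the elbow closer to its limit. A tilt of about 0.1 rad can be handled with a light grip, and larger, fewer rows will slow the growth. Back to the casting.

```bash
python3 -m creep '[0.6,-0.04,0.01,0,0,0.6,-0.057,0.015,-0.01,0,0.6,-0.057,0.015,-0.01,0,0.6,-0.057,0.015,-0.01,0,0.6,-0.057,0.015,-0.02,0,0.6,-0.057,0.015,-0.03,0,0.6,0,0,0,0]' >/dev/null; python3 st.py
```

```text
q [0.293 0.353 1.496 0.036 1.37  0.194] sum 0.077 pos [0.4581 0.229  0.2571] rot [-3.059 -0.02   1.661]
```

```bash
python3 -m creep '[0.6,-0.032,0.008,-0.05,0,0.6,0,0,0,0]' >/dev/null; python3 st.py
python3 - <<'E'
from h import *
c=read_camera('wrist');save(c,'w16.png')
print(np.round(proj(c,[[.426,.238,.145],[.426,.238,.13]]),1))
E
```

```text
q [0.327 0.346 1.644 0.04  1.223 0.22 ] sum 0.0708 pos [0.4253 0.2366 0.2103] rot [-3.064 -0.021  1.662]
[[291.3 231.7]
 [292.4 224.7]]
```

View pics/w16.png

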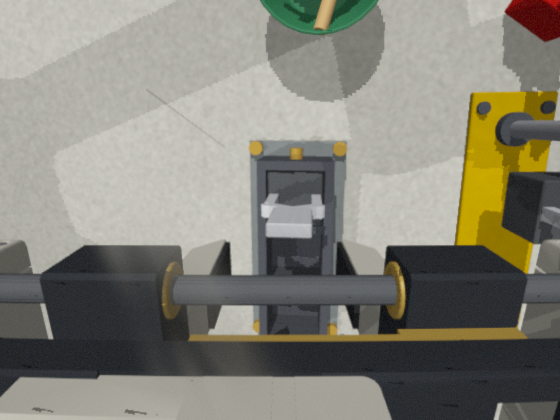

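```bash
python3 -m creep '[0.6,0.001,0.002,-0.04,0,0.6,0,0,-0.036,0,0.6,0,0,0,0]' 12 >/dev/null; python3 st.py
```

```text
q [0.327 0.433 1.715 0.044 1.033 0.213] sum 0.0397 pos [0.4393 0.2411 0.1438] rot [-3.095 -0.027  1.661]
```

Run:
```python
from h import *
s=telemetry.observe();print(s['contact_force'],s['torque'],s['opening'])
c=read_camera('wrist');save(c,'w17.png')
```

```text
[-0.66631165  0.50807903 -0.02193396] [-0.10458659  0.11495967  0.02953097] 0.05525623846625074
```

View pics/w17.png

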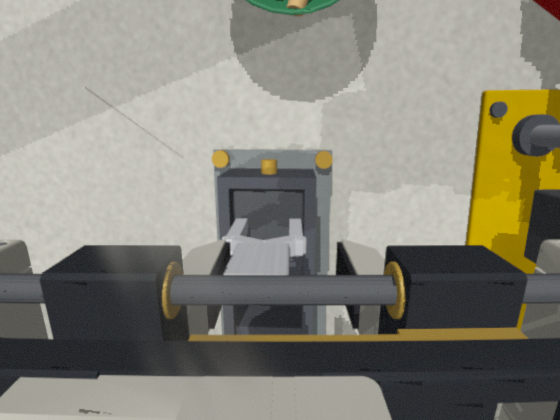

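```bash
python3 -m creep '[0.6,-0.013,-0.002,0,0,0.6,0,0,-0.008,0,0.6,0,0,0,0]' 12 >/dev/null; python3 st.py;python3 - <<'E'
from h import *
c=read_camera('wrist');save(c,'w18.png')
E
```

```text
q [0.331 0.415 1.752 0.045 1.001 0.216] sum 0.0265 pos [0.4298 0.2402 0.1416] rot [-3.107 -0.03   1.661]
```

View pics/w18.png

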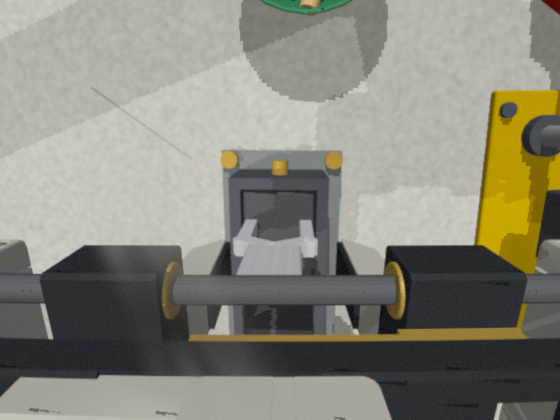

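```bash
python3 -m creep '[0.6,-0.004,-0.002,-0.006,0,0.6,0,0,0,0,0,0,0,0,0,0,0,0,0,0,0,0,0,0,0,0,0,0,0,0]' 25 ; python3 st.py
```

```text
time: 36.88
tool_pos: [0.4263, 0.2383, 0.1357]
tool_rot: [-3.109, -0.031, 1.661]
contact_force: [-0.1, -0.4, -0.9]
opening: 0.0298
q [0.33  0.416 1.771 0.045 0.98  0.214] sum 0.0251 pos [0.4263 0.2383 0.1357] rot [-3.109 -0.031  1.661]
```

```bash
python3 -m creep '[0,0,0,0.015,0,0,0,0,0.03,0,0,0,0,0.035,0,0,0,0,0,0]' 25 ; python3 st.py
```

```text
time: 37.38
tool_pos: [0.426, 0.238, 0.2193]
tool_rot: [-3.108, -0.03, 1.66]
contact_force: [-0.3, 0.6, -3.6]
opening: 0.0295
q [0.33  0.315 1.66  0.04  1.192 0.224] sum 0.0255 pos [0.426  0.238  0.2193] rot [-3.108 -0.03   1.66 ]
```

```bash
python3 -m creep '[0,0,-0.05,0,0.005,0,0.01,-0.055,0,0.005,0,0.02,-0.055,0,0.005,0,0.04,-0.04,0,0.005,0,0.045,-0.01,0,0,0,0.045,0,0,0,0,0.04,0,0,0,0,0,0,0,0]' 25 ; python3 st.py
```

```text
time: 38.38
tool_pos: [0.6249, 0.0206, 0.21]
tool_rot: [-3.092, -0.034, 1.681]
contact_force: [-1.2, -0.2, -3.9]
opening: 0.0299
q [-0.1    0.588  1.24   0.023  1.369 -0.217] sum 0.0555 pos [0.6249 0.0206 0.21  ] rot [-3.092 -0.034  1.681]
```

```bash
python3 -m creep '[0,0.035,0,0.002,0,0,0,0,0,0,0,0,0,0,0]' 25 ; python3 st.py;python3 - <<'E'
from h import *
c=read_camera('wrist');save(c,'w19.png')
E
```

```text
time: 38.75
tool_pos: [0.6562, 0.0211, 0.2073]
tool_rot: [-3.08, -0.036, 1.681]
contact_force: [0.1, -0.4, -2.3]
opening: 0.03
q [-0.095  0.657  1.122  0.023  1.43  -0.21 ] sum 0.0673 pos [0.6562 0.0211 0.2073] rot [-3.08  -0.036  1.681]
```

View pics/w19.png

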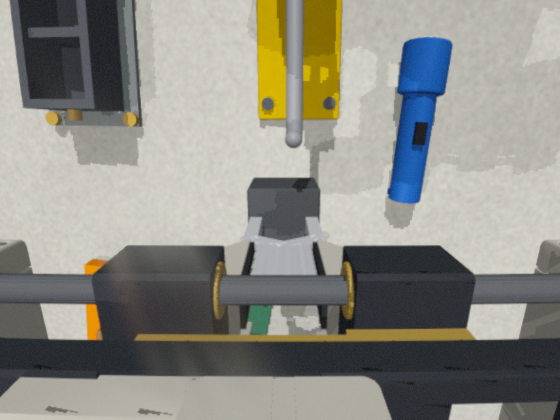

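```bash
python3 -m creep '[0,0.003,0.01,0.001,0,0,-0.003,0.026,0,0,0,-0.004,0.034,0,0,0,-0.004,0.034,0,0,0,0,0,0,0]' 25 ; python3 st.py
```

```text
time: 39.42
tool_pos: [0.6456, 0.1305, 0.2106]
tool_rot: [-3.082, -0.037, 1.681]
contact_force: [-0.3, -1.2, -3.0]
opening: 0.0299
q [ 0.068  0.655  1.117  0.035  1.431 -0.05 ] sum 0.0614 pos [0.6456 0.1305 0.2106] rot [-3.082 -0.037  1.681]
```

```bash
python3 -m creep '[0,-0.002,0.034,0,0,0,-0.003,0.034,0,0,0,0,0,0,0,0,0,0,-0.028,0,0,0,0,0,0]' 25 ; python3 st.py
```

```text
time: 40.05
tool_pos: [0.6407, 0.1983, 0.185]
tool_rot: [-3.086, -0.035, 1.68]
contact_force: [0.0, -0.3, -2.7]
opening: 0.0299
q [0.169 0.692 1.119 0.039 1.384 0.05 ] sum 0.0533 pos [0.6407 0.1983 0.185 ] rot [-3.086 -0.035  1.68 ]
```

Lower the last 3 mm, release and rise.

```bash
python3 -m creep '[0,0,0,-0.004,0,0,0,0,0,0,0.6,0,0,0,0,0.6,0,0,0,0,0.6,0,0,0.05,0,0.6,0,0,0.04,0,0.6,0,0,0,0]' 25 ; python3 st.py
python3 - <<'E'
from h import *
c=read_camera('wrist');save(c,'w20.png')
c=read_camera('scene');save(c,'s20.png');a=cv2.resize(c['image'][80:230,220:420],(800,600),interpolation=cv2.INTER_CUBIC);cv2.imwrite('pics/s20c.png',a[:,:,::-1])
E
```

```text
time: 40.92
tool_pos: [0.6418, 0.1963, 0.2778]
tool_rot: [-3.091, -0.035, 1.678]
contact_force: [1.2, -0.2, 0.3]
opening: 0.0549
q [0.166 0.638 0.965 0.037 1.586 0.057] sum 0.048 pos [0.6418 0.1963 0.2778] rot [-3.091 -0.035  1.678]
```

View pics/w20.png

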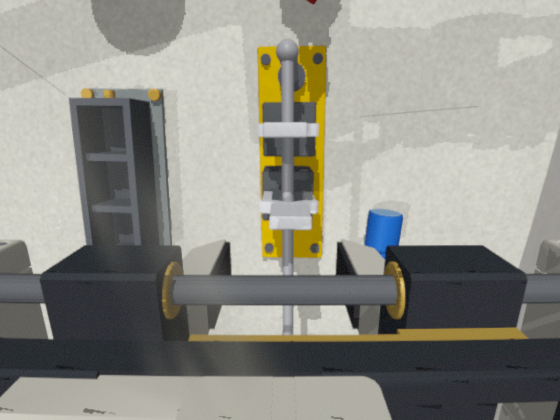

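View pics/s20.png

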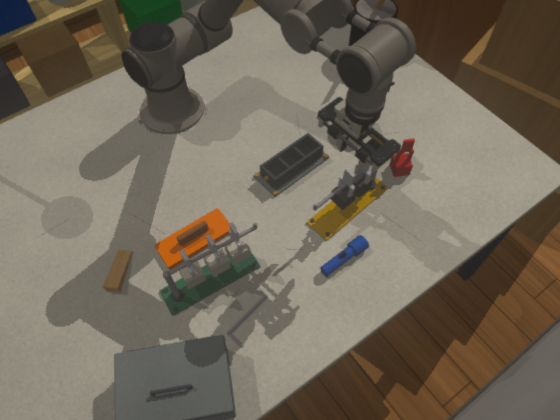

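Both castings hang on the yellow rail and the mould is empty. The cover has been knocked toward the green rail and is now at about (195,237), so I'll measure it again.

Run:
```python
from h import *
T=read_camera('top');S=read_camera('scene')
np.save('pics/T21.npy',T,allow_pickle=True)
def mask(c,lo,hi):
    h=cv2.cvtColor(c['image'],cv2.COLOR_RGB2HSV);m=cv2.inRange(h,lo,hi);q,_=cv2.findContours(m,cv2.RETR_EXTERNAL,cv2.CHAIN_APPROX_NONE);return max(q,key=cv2.contourArea)
for c,n in [(T,'T'),(S,'S')]:
    q=mask(c,(5,200,60),(16,255,255)); w=np.array([onz(c,p[0],.018)[:2]*1000 for p in q],np.float32); r=cv2.minAreaRect(w);print(n,np.round(r[0],1),np.round(r[1],1),round(r[2],1))
a=cv2.resize(S['image'][190:310,140:300],(800,600),interpolation=cv2.INTER_CUBIC);cv2.imwrite('pics/c21.png',a[:,:,::-1])
a=cv2.resize(T['image'][170:320,250:450],(800,600),interpolation=cv2.INTER_CUBIC);cv2.imwrite('pics/c22.png',a[:,:,::-1])
```

```text
T [ 470.1 -185.1] [202.3  80.6] 89.9
S [ 471.2 -190.1] [ 80.6 200.7] 0.0
```

View pics/c21.png

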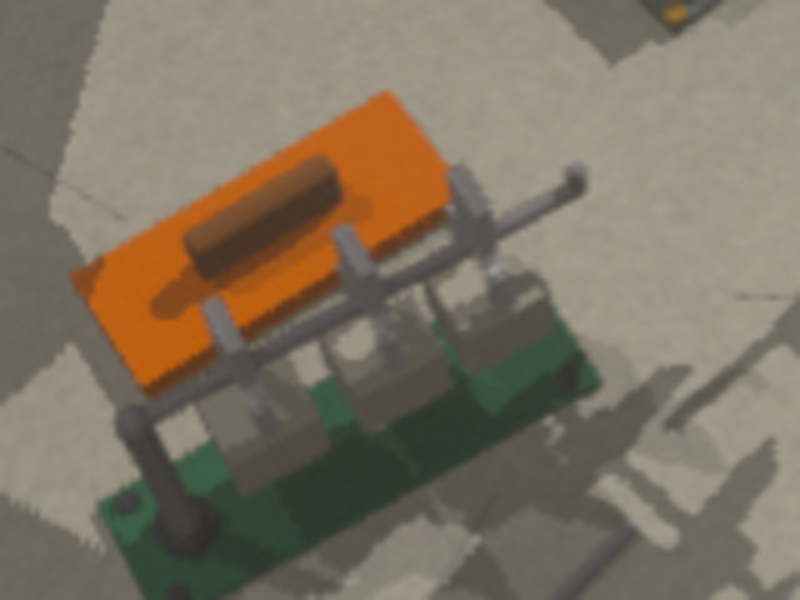

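View pics/c22.png

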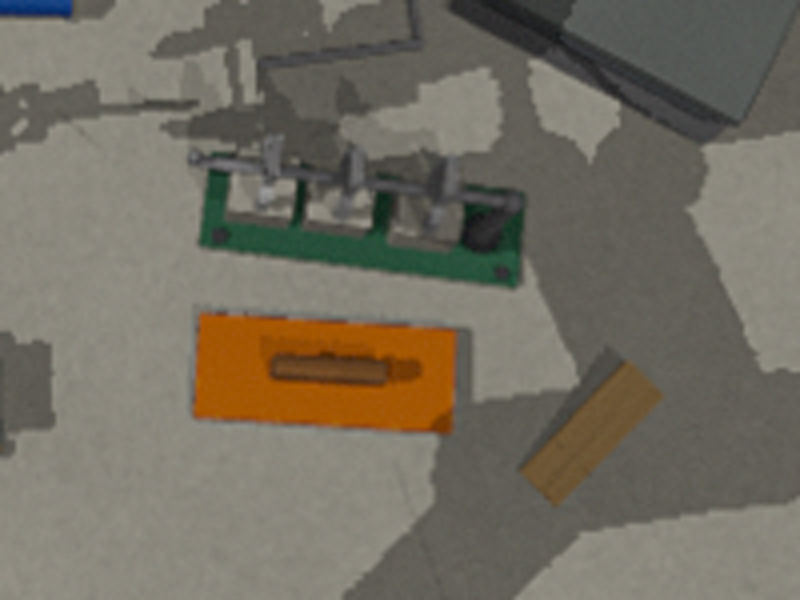

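The cover is at (0.471, −0.188), yaw ≈ 0, in both views, and its measured size of 202×81 mm agrees. The wide gripper body would come too near the hung weights if I gripped it where it lies. So I'll straddle the grip bar off-centre on the robot's side, with the jaws fully open, and let the closing jaws draw the cover inward.

```bash
python3 -m creep '[1,-0.028,-0.045,0,-0.013,1,-0.028,-0.048,0,-0.013,1,-0.028,-0.048,0,-0.013,1,-0.028,-0.048,0,-0.013,1,-0.028,-0.048,0,-0.013,1,-0.028,-0.048,0,-0.013,1,-0.028,-0.048,0,-0.013,1,-0.013,-0.045,0,-0.013,1,0,0,0,0,1,0,0,0,0]' 20 ; python3 st.py
```

```text
time: 42.38
tool_pos: [0.4179, -0.1899, 0.2578]
tool_rot: [-3.059, -0.04, 1.571]
contact_force: [0.2, -0.2, 0.3]
opening: 0.092
q [-0.586  0.266  1.619 -0.012  1.348 -0.584] sum 0.0912 pos [ 0.4179 -0.1899  0.2578] rot [-3.059 -0.04   1.571]
```

```bash
python3 -m creep '[1,0.02,0.002,-0.058,0,1,0,0,-0.06,0,1,0,0,0,0]' 20 >/dev/null; python3 st.py;python3 - <<'E'
from h import *
c=read_camera('wrist');save(c,'w23.png')
print(proj(c,[[.4706,-.1876,.052],[.4796,-.1876,.052],[.4616,-.1876,.052]]))
E
```

```text
q [-0.553  0.43   1.744 -0.01   1.058 -0.554] sum 0.09 pos [ 0.4398 -0.1844  0.1374] rot [-3.061 -0.04   1.576]
[[335.91314725 232.30541906]
 [348.92225544 232.71151259]
 [322.9659657  231.89877553]]
```

View pics/w23.png

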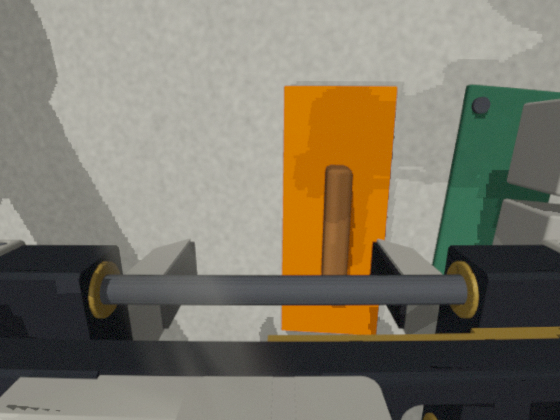

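```bash
python3 -m creep '[1,0.005,-0.003,-0.05,0,1,0,0,0,0]' 20 >/dev/null; python3 st.py
```

```text
q [-0.55   0.504  1.767 -0.011  0.948 -0.552] sum 0.0765 pos [ 0.45   -0.1891  0.094 ] rot [-3.072 -0.033  1.578]
```

```bash
python3 -m creep '[1,-0.002,0,-0.03,-0.004,1,0,0,0,0]' 20 ; python3 st.py
```

```text
time: 43.3
tool_pos: [0.4516, -0.1905, 0.0702]
tool_rot: [-3.081, -0.028, 1.575]
contact_force: [0.0, -0.6, -0.8]
opening: 0.092
q [-0.551  0.54   1.788 -0.011  0.88  -0.549] sum 0.0667 pos [ 0.4516 -0.1905  0.0702] rot [-3.081 -0.028  1.575]
```

```bash
python3 -m creep '[1,-0.002,0.002,-0.017,-0.004,1,0,0,0,0]' 20 >/dev/null; python3 st.py
```

```text
q [-0.549  0.555  1.8   -0.011  0.843 -0.543] sum 0.0565 pos [ 0.4532 -0.1903  0.0596] rot [-3.089 -0.023  1.572]
```

```bash
python3 -m creep '[1,-0.002,0.002,-0.009,0,1,0,0,0,0]' 20 >/dev/null; python3 st.py
python3 - <<'E'
from h import *
c=read_camera('wrist');save(c,'w24.png')
E
```

```text
q [-0.547  0.561  1.811 -0.011  0.82  -0.542] sum 0.0503 pos [ 0.4531 -0.1892  0.0538] rot [-3.095 -0.02   1.573]
```

View pics/w24.png

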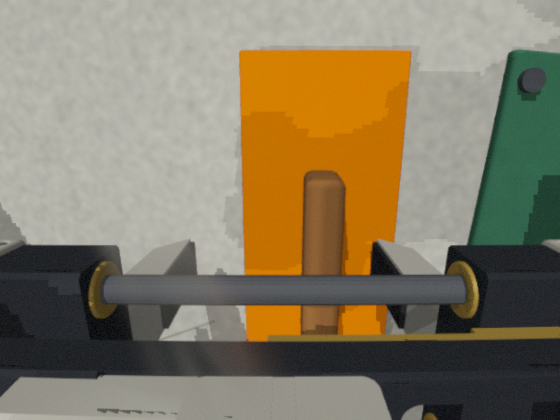

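```bash
python3 -m creep '[0,0,0,0,0,0,0,0,0,0,0,0,0,0,0,0,0,0,0,0,0,0,0,0,0,0,0,0,0,0,0,0,0,0,0,0,0,0,0,0]' 20; python3 st.py
python3 - <<'E'
from h import *
c=read_camera('wrist');save(c,'w25.png')
E
```

```text
time: 44.85
tool_pos: [0.4545, -0.1899, 0.0546]
tool_rot: [-3.097, -0.018, 1.572]
contact_force: [0.0, 1.5, 3.2]
opening: 0.0182
q [-0.547  0.561  1.808 -0.01   0.82  -0.542] sum 0.0474 pos [ 0.4545 -0.1899  0.0546] rot [-3.097 -0.018  1.572]
```

View pics/w25.png

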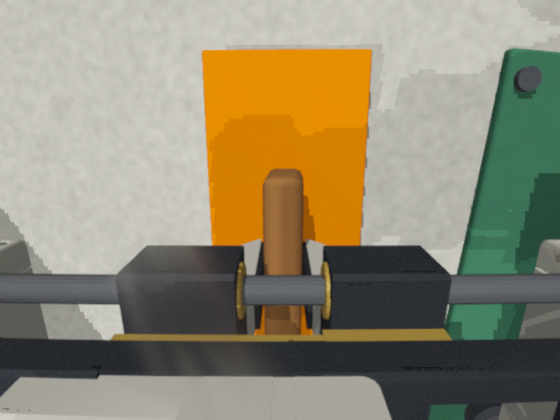

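The cover's bar is gripped at 18 mm and the cover was drawn 16 mm inward. The mould centre from the two grasp poses is (0.432, 0.178), yaw 0.095, which agrees with the flange bolts. Lifting.

```bash
python3 -m creep '[0,0,0,0.03,0,0,0,0,0.05,0,0,-0.005,0.02,0.02,0,0,0,0,0,0]' 25; python3 st.py
python3 - <<'E'
from h import *
c=read_camera('scene');save(c,'s26.png')
E
```

```text
time: 45.4
tool_pos: [0.4472, -0.1687, 0.1558]
tool_rot: [-3.092, -0.021, 1.572]
contact_force: [0.4, -0.1, -1.9]
opening: 0.018
q [-0.517  0.39   1.747 -0.007  1.059 -0.515] sum 0.0536 pos [ 0.4472 -0.1687  0.1558] rot [-3.092 -0.021  1.572]
```

View pics/s26.png

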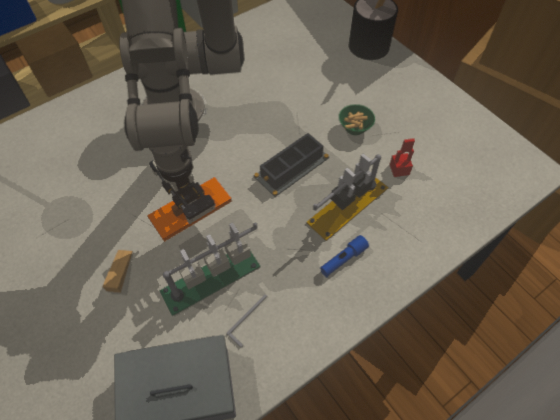

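```bash
python3 -m creep '[0,-0.002,0.04,0.002,0.013,0,-0.002,0.05,0.002,0.013,0,-0.002,0.05,0.002,0.013,0,-0.002,0.05,0.002,0.013,0,-0.002,0.05,0.002,0.013,0,-0.002,0.05,0,0.013,0,-0.002,0.04,0,0.013,0,0,0,0,0,0,0,0,0,0]' 25; python3 st.py
python3 - <<'E'
from h import *
c=read_camera('scene');save(c,'s27.png');a=cv2.resize(c['image'][100:220,220:380],(800,600),interpolation=cv2.INTER_CUBIC);cv2.imwrite('pics/s27c.png',a[:,:,::-1])
c=read_camera('wrist');save(c,'w27.png')
E
```

```text
time: 46.58
tool_pos: [0.4307, 0.1651, 0.1544]
tool_rot: [-3.076, -0.019, 1.661]
contact_force: [-0.0, -0.4, -2.7]
opening: 0.0177
q [0.184 0.367 1.79  0.029 1.048 0.078] sum 0.0633 pos [0.4307 0.1651 0.1544] rot [-3.076 -0.019  1.661]
```

View pics/w27.png

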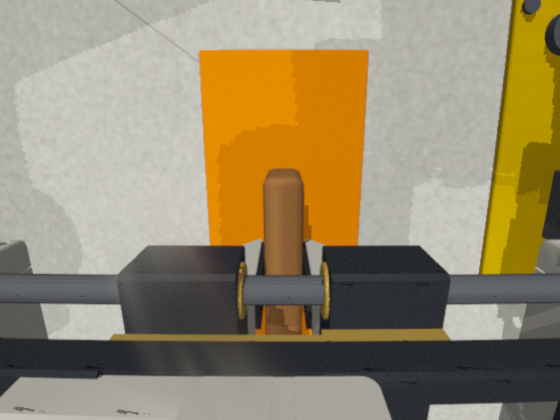

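View pics/s27c.png

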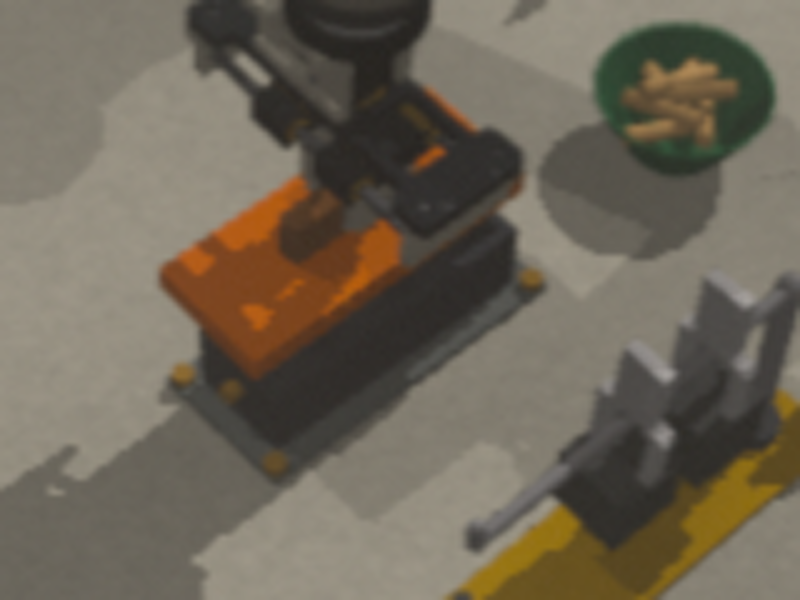

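Run:
```python
from h import *
c=read_camera('wrist');S=read_camera('scene');T=read_camera('top');s=telemetry.observe();print(s['tool_pos'])
z=s['tool_pos'][2]-.0546+.018
m=cv2.inRange(cv2.cvtColor(c['image'],cv2.COLOR_RGB2HSV),(5,180,90),(16,255,255))[:230]
q=max(cv2.findContours(m,cv2.RETR_EXTERNAL,cv2.CHAIN_APPROX_NONE)[0],key=cv2.contourArea)[:,0]
l=[];r=[]
for row in (56,80,100,120,140,160):
    x=q[q[:,1]==row][:,0];l.append((x.min()-.5,row));r.append((x.max()+.5,row))
L=np.array([onz(c,p,z) for p in l]);R=np.array([onz(c,p,z) for p in r]);print(np.round(L[:,:2],4),np.round(R[:,:2],4));top=onz(c,(284,q[:,1].min()-.5),z);print('end',top)
M=(L+R)/2;print(np.polyfit(M[:,1],M[:,0],1), 'w',(R-L)[:,0])
# mould in an unobstructed earlier top picture
T0=np.load('pics/top0.npy',allow_pickle=True).item();T1=np.load('pics/T21.npy',allow_pickle=True).item()
a=cv2.resize(T1['image'][235:300,170:265],(800,547),interpolation=cv2.INTER_CUBIC);cv2.imwrite('pics/c28.png',a[:,:,::-1])
S0=cv2.imread('pics/s20.png')[:,:,::-1]
a=cv2.resize(S0[125:200,245:340],(760,600),interpolation=cv2.INTER_CUBIC);cv2.imwrite('pics/c29.png',a[:,:,::-1])
```

```text
[0.43115265 0.16477575 0.15529796]Traceback (most recent call last):
  File "<stdin>", line 8, in <module>
    return umr_minimum(a, axis, None, out, keepdims, initial, where)
ValueError: zero-size array to reduction operation minimum which has no identity
```

Run:
```python
from h import *
c=read_camera('wrist');s=telemetry.observe();print(s['tool_pos'])
z=s['tool_pos'][2]-.0546+.018
m=cv2.inRange(cv2.cvtColor(c['image'],cv2.COLOR_RGB2HSV),(5,180,90),(21,255,255)); m[230:]=0;m[:,420:]=0
q=np.argwhere(m)[:,::-1];print(len(q))
l=[];r=[]
for row in (60,80,100,120,140,160):
    x=q[q[:,1]==row][:,0];l.append((x.min()-.5,row));r.append((x.max()+.5,row))
L=np.array([onz(c,p,z) for p in l]);R=np.array([onz(c,p,z) for p in r]);print(np.round(L[:,:2],4),np.round(R[:,:2],4));print('end',onz(c,(210,q[:,1].min()-.5),z),onz(c,(360,q[:,1].min()-.5),z))
M=(L+R)/2;print(np.polyfit(M[:,1],M[:,0],1), 'w',(R-L)[:,0])
T1=np.load('pics/T21.npy',allow_pickle=True).item()
a=cv2.resize(T1['image'][235:300,170:265],(800,547),interpolation=cv2.INTER_CUBIC);cv2.imwrite('pics/c28.png',a[:,:,::-1])
S0=cv2.imread('pics/s20.png')[:,:,::-1]
a=cv2.resize(S0[125:200,245:340],(760,600),interpolation=cv2.INTER_CUBIC);cv2.imwrite('pics/c29.png',a[:,:,::-1])
```

```text
[0.43112442 0.16490619 0.1553797 ]
26303
[[0.3793 0.2598]
 [0.3802 0.2504]
 [0.381  0.2408]
 [0.3818 0.231 ]
 [0.3827 0.2209]
 [0.3836 0.2106]] [[0.4611 0.2662]
 [0.462  0.2572]
 [0.4629 0.2479]
 [0.4633 0.2383]
 [0.4642 0.2285]
 [0.4652 0.2185]]
end [0.38442776 0.26500475 0.1187797 ] [0.45692499 0.27060324 0.1187797 ]
[-0.08348755  0.44223579] w [0.08179342 0.08181728 0.08186184 0.08143524 0.08151605 0.08161902]
```

View pics/c28.png

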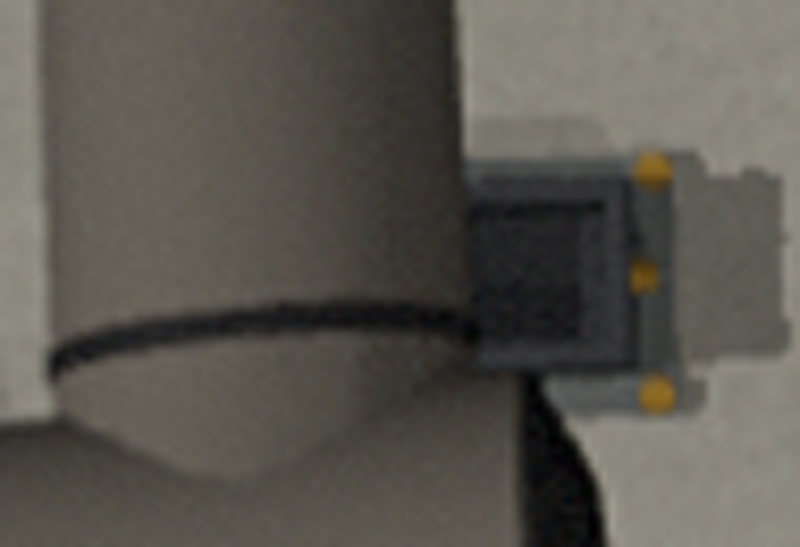

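View pics/c29.png

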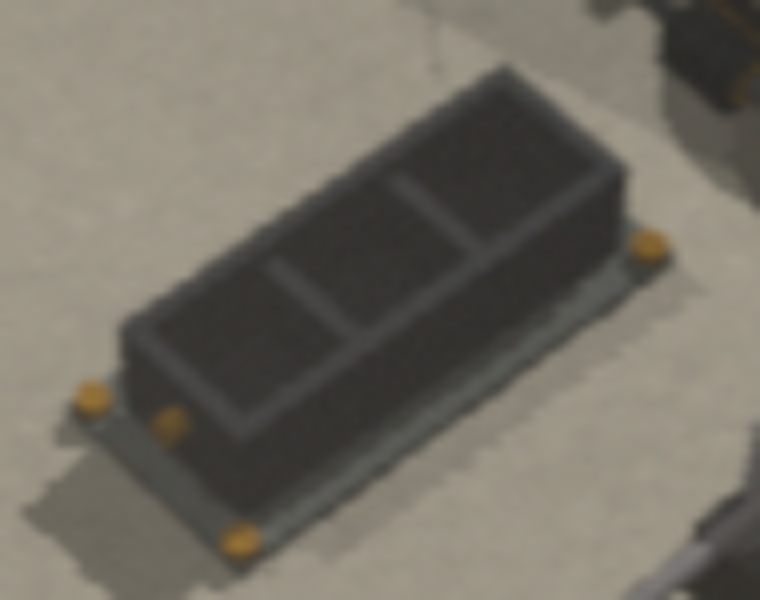

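Run:
```python
from h import *
S=np.load('pics/scene0.npy',allow_pickle=True).item()
P=np.array([onz(S,(245+x/8-.44,125+y/8-.44),.056) for x,y in [(125,330),(240,435),(627,170),(507,68)]])
print(P.round(4),P.mean(0)); print(np.linalg.norm(P[0]-P[1]),np.linalg.norm(P[1]-P[2]))
d=P[2]-P[1];print(-d[0]/d[1]);d=P[3]-P[0];print(-d[0]/d[1])
```

```text
[[0.405  0.0801 0.056 ]
 [0.4677 0.0866 0.056 ]
 [0.454  0.2735 0.056 ]
 [0.3881 0.268  0.056 ]] [0.42868272 0.17707872 0.056     ]
0.0630385801847315 0.18743369879476338
0.0732178073412624
0.08988028572144349
```

```bash
python3 -m creep '[0,0.001,0.011,-0.02,0.005,0,0,0,0,0]' 25 >/dev/null; python3 st.py;python3 -m creep '[0,0,0,-0.013,0,0,0,0,0,0]' 25 >/dev/null; python3 st.py
```

```text
q [0.203 0.4   1.8   0.031 1.001 0.093] sum 0.0596 pos [0.4328 0.175  0.1356] rot [-3.08  -0.019  1.662]
q [0.202 0.419 1.815 0.031 0.967 0.092] sum 0.0586 pos [0.4332 0.1743 0.1226] rot [-3.081 -0.019  1.662]
```

```bash
python3 -m creep '[0,0.001,0.002,0,0.004,0,0,0,0,0]' 25 >/dev/null; python3 st.py
python3 - <<'E'
from h import *
S=read_camera('scene');T=read_camera('top');c=read_camera('wrist');save(c,'w30.png')
a=cv2.resize(S['image'][115:205,235:355],(800,600),interpolation=cv2.INTER_CUBIC);cv2.imwrite('pics/c30.png',a[:,:,::-1])
a=cv2.resize(T['image'][230:305,165:265],(800,600),interpolation=cv2.INTER_CUBIC);cv2.imwrite('pics/c31.png',a[:,:,::-1])
E
```

```text
q [0.205 0.421 1.809 0.031 0.969 0.091] sum 0.0576 pos [0.4347 0.1763 0.1231] rot [-3.082 -0.019  1.666]
```

View pics/c30.png

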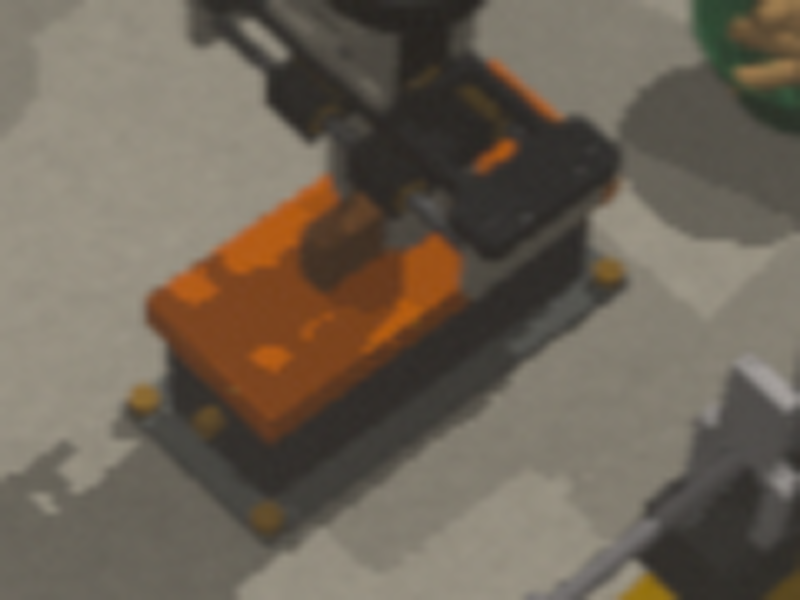

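View pics/w30.png

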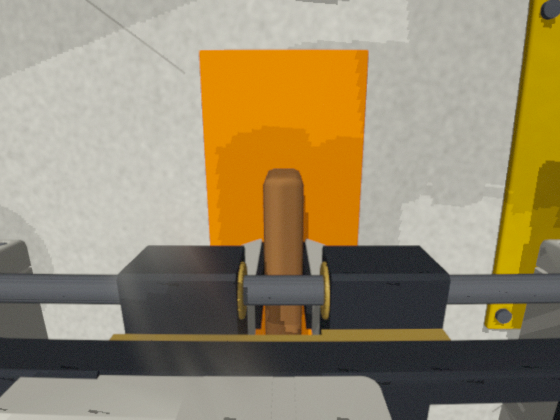

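Run:
```python
from h import *
S=np.load('pics/scene0.npy',allow_pickle=True).item()
k=800/120
def p(x,y,z): return onz(S,(235+x/k-.43,115+y/k-.43),z)
A=p(270,442,.0685);B=p(152,322,.0685);C=p(268,418,.0865);D=p(150,300,.0865)
for n,v in zip('ABCD',(A,B,C,D)):print(n,v.round(4))
print('len',np.linalg.norm(A-B),np.linalg.norm(C-D),'mid',(A+B)/2,(C+D)/2)
# bolts -y end: cover vs bolts
print(p(143,397,.008),p(267,515,.008))
```

```text
A [0.4814 0.0788 0.0685]
B [0.3996 0.0746 0.0685]
C [0.4815 0.078  0.0865]
D [0.4013 0.0734 0.0865]
len 0.0818924920894976 0.08035352636642032 mid [0.44048123 0.0767229  0.0685    ] [0.44139846 0.07573777 0.0865    ]
[0.39199233 0.07148615 0.008     ] [0.47691157 0.07930147 0.008     ]
```

```bash
python3 -m creep '[0,-0.002,-0.001,-0.008,0,0,0,0,0,0]' 25; python3 st.py; python3 -m creep '[0,0,0,-0.006,0,0,0,0,0,0]' 25; python3 st.py
```

```text
time: 48.02
tool_pos: [0.4323, 0.1751, 0.1146]
tool_rot: [-3.082, -0.019, 1.666]
contact_force: [0.3, 0.3, -2.0]
opening: 0.0177
q [0.204 0.43  1.825 0.032 0.944 0.089] sum 0.0579 pos [0.4323 0.1751 0.1146] rot [-3.082 -0.019  1.666]
time: 48.28
tool_pos: [0.4322, 0.1751, 0.108]
tool_rot: [-3.081, -0.019, 1.666]
contact_force: [-0.3, -0.2, -1.6]
opening: 0.0178
q [0.204 0.44  1.832 0.032 0.928 0.088] sum 0.0582 pos [0.4322 0.1751 0.108 ] rot [-3.081 -0.019  1.666]
```

```bash
python3 -m creep '[0,0,0,-0.004,0,0,0,0,0,0]' 25; python3 -m creep '[0,0,0,-0.004,0,0,0,0,0,0]' 25;python3 - <<'E'
from h import *
S=read_camera('scene')
a=cv2.resize(S['image'][115:205,235:355],(800,600),interpolation=cv2.INTER_CUBIC);cv2.imwrite('pics/c32.png',a[:,:,::-1])
E
```

```text
time: 48.52
tool_pos: [0.4322, 0.1751, 0.1037]
tool_rot: [-3.081, -0.019, 1.666]
contact_force: [0.1, 0.0, -1.8]
opening: 0.0177
time: 48.78
tool_pos: [0.4324, 0.1752, 0.1003]
tool_rot: [-3.082, -0.019, 1.666]
contact_force: [-2.1, -0.3, 0.5]
opening: 0.0179
```

View pics/c32.png

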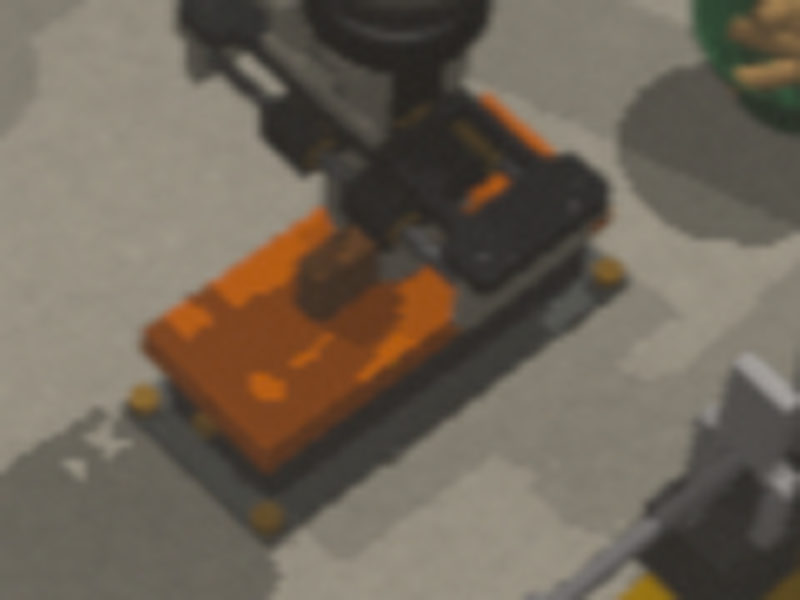

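Contact appears at the expected height, with the skirt around the rim. I'll release and rise.

```bash
python3 -m creep '[0.45,0,0,0,0,0.45,0,0,0,0,0.45,0,0,0,0,0.45,0,0,0.03,0,0.45,0,0,0.06,0,0.45,0,0,0.06,0,0.45,0,0,0.06,0,0.45,-0.05,0,0,0,0.45,-0.03,0.0,0,0,0.45,0,0,0,0]' 25
python3 - <<'E'
from h import *
S=read_camera('scene');T=read_camera('top');W=read_camera('wrist');save(W,'w33.png');save(S,'s33.png')
a=cv2.resize(S['image'][115:205,235:355],(800,600),interpolation=cv2.INTER_CUBIC);cv2.imwrite('pics/c33.png',a[:,:,::-1])
a=cv2.resize(T['image'][160:310,130:410],(800,429),interpolation=cv2.INTER_CUBIC);cv2.imwrite('pics/c34.png',a[:,:,::-1])
for c,n in [(T,'T'),(S,'S')]:
    m=cv2.inRange(cv2.cvtColor(c['image'],cv2.COLOR_RGB2HSV),(5,170,60),(18,255,255))
    q=max(cv2.findContours(m,cv2.RETR_EXTERNAL,cv2.CHAIN_APPROX_NONE)[0],key=cv2.contourArea)
    w=np.array([onz(c,p[0],.062)[:2]*1000 for p in q],np.float32); r=cv2.minAreaRect(w);print(n,np.round(r[0],1),np.round(r[1],1),round(r[2],1))
E
```

```text
time: 50.08
tool_pos: [0.3508, 0.1751, 0.3176]
tool_rot: [-3.087, -0.021, 1.665]
contact_force: [0.4, -0.5, -0.4]
opening: 0.0415
T [435.1 120.9] [82.9 89.6] 4.7
S [433.2 173.6] [ 85.2 204.2] 5.5
```

View pics/c33.png

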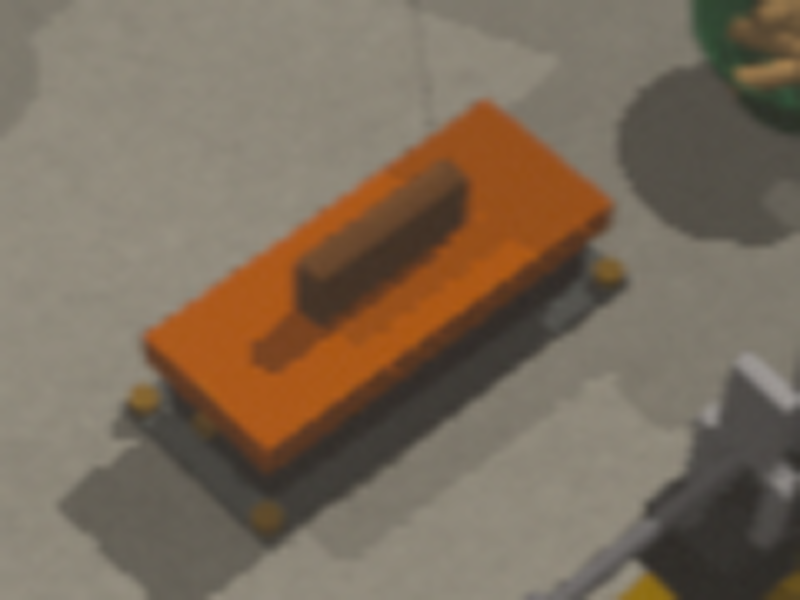

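View pics/c34.png

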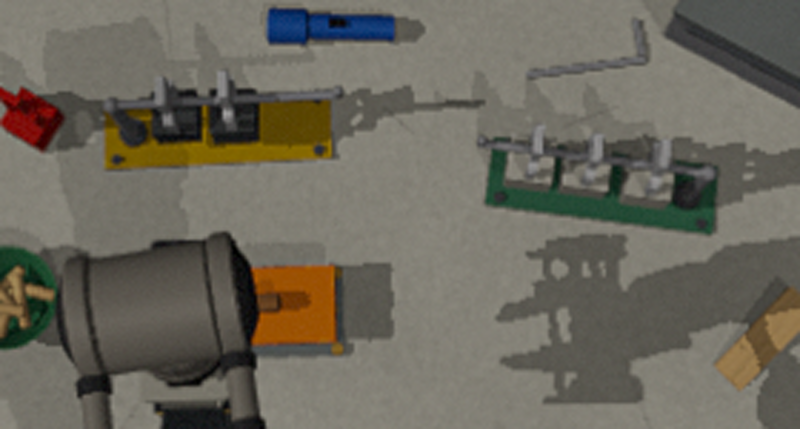

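View pics/w33.png

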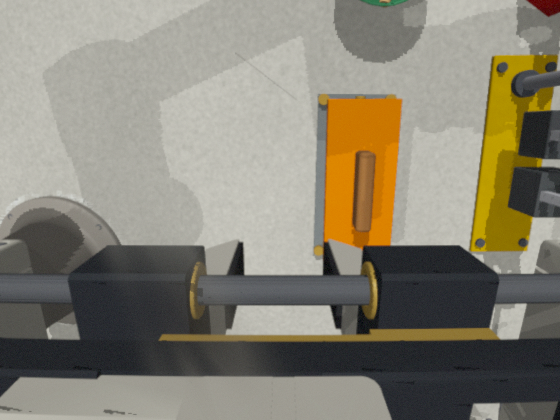

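Run:
```python
from h import *
S=read_camera('scene');W=read_camera('wrist')
k=800/120
f=lambda x,y:(235+x/k-.43,115+y/k-.43)
pts=dict(mL=(143,338),mB=(268,450),mR=(613,205),mT=(487,99))
P={n:onz(S,f(*p),.062) for n,p in pts.items()}
print({n:v.round(4)[:2] for n,v in P.items()}, [round(np.linalg.norm(P[a]-P[b])*1000,1) for a,b in (('mL','mB'),('mB','mR'),('mR','mT'),('mT','mL'))], sum(P.values())/4)
for n,w in (('mT',(326,98)),('mR',(401.5,99))):print(n,tri([(S,f(*pts[n])),(W,w)]), onz(W,w,.062))
# diagnostics: bolts in wrist
for w in ((323,99.5),(319.5,251),(391,97)):print(onz(W,w,.008).round(4))
a=cv2.resize(W['image'][80:270,290:430],(590,800//1),interpolation=cv2.INTER_CUBIC)[:600];cv2.imwrite('pics/c35.png',a[:,:,::-1])
```

```text
{'mL': array([0.4002, 0.0691]), 'mB': array([0.4804, 0.0784]), 'mR': array([0.4624, 0.2798]), 'mT': array([0.38  , 0.2727])} [np.float64(80.8), np.float64(202.3), np.float64(82.7), np.float64(204.6)] [0.43075973 0.17501249 0.062     ]
mT (array([0.37818739, 0.2745294 , 0.0591756 ]), [array([ 0.1, -0. ]), array([-0.1,  0.1])]) [0.37811391 0.27445215 0.062     ]
mR (array([0.46200268, 0.28100927, 0.06094788]), [array([ 0.2, -0. ]), array([-0.4,  0.4])]) [0.46201957 0.28141131 0.062     ]
[0.3778 0.2765 0.008 ]
[0.3984 0.0695 0.008 ]
[0.4633 0.2877 0.008 ]
```

View pics/c35.png

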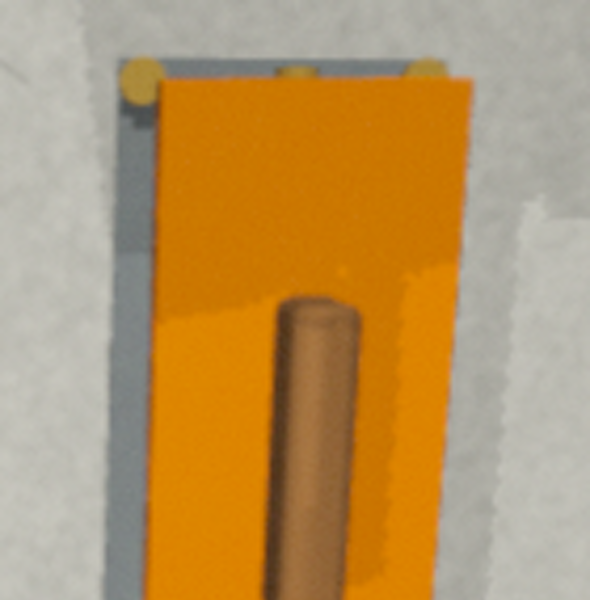

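Run:
```python
from h import *
S=read_camera('scene');T=read_camera('top');k=800/120
f=lambda x,y:(235+x/k-.43,115+y/k-.43)
a=cv2.resize(T['image'][235:300,200:265],(600,600),interpolation=cv2.INTER_CUBIC);cv2.imwrite('pics/c36.png',a[:,:,::-1])
g=lambda x,y:(130+x/2.857-.33,160+y/2.857-.33)
print(tri([(S,f(268,450)),(T,g(336.5,266))]),tri([(S,f(143,338)),(T,g(337,343))]))
a=cv2.resize(S['image'][145:305,150:400],(800,512),interpolation=cv2.INTER_CUBIC);cv2.imwrite('pics/c37.png',a[:,:,::-1])
```

```text
(array([0.47990054, 0.07841089, 0.06125922]), [array([-0.1,  0. ]), array([-0.1, -0. ])]) (array([0.39705811, 0.07150764, 0.05703679]), [array([ 0.2, -0. ]), array([0.1, 0.1])])
```

View pics/c37.png

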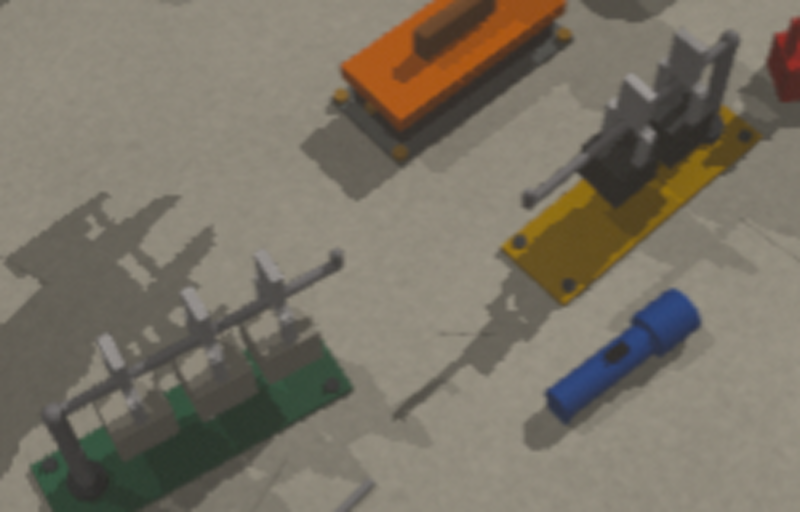

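All four cover-top corners triangulate to 57–61 mm, where fully home is 62 mm and a skirt caught on the rim would show about 74 mm. The picture shows all five weights hanging upright on their rails. Handing in.

Run:
```python
from h import *
print(workorder.hand_in()); print(telemetry.observe()['time'])
```

```text
the job is handed in; nothing more can be done
None
the job is handed in; nothing more can be done
```

I moved the three cured weights from the curing rail to the finished rail. I then hung the two fresh castings on the emptied curing rail and put the cover on the empty mould. I handed in at about 50 s of the 208 s, with the arm well clear. The hand-in gives no verdict.

- **Weights:** the last scene and top pictures show all five hanging upright under their bars, inside the stops. I checked this by eye and did not measure each weight's hanging height or tilt afterwards.
- **Cover:** it was knocked about 5 cm towards the finished rail during the run, so I measured it again before gripping. All four top corners triangulate to 57–61 mm, against 62 mm nominal, within the roughly 2 mm camera error. The two views of the cover's and mould's centres disagree by about 2–3 mm, inside the 8 mm allowed.
- **Other objects:** the torch, wrench, wedge and bowl look unmoved in the last pictures. I did not measure them.
- **Problem on the way:** the tool picked up about 0.1 rad of tilt from small errors adding up over many moves. At one point I pushed the arm to its reach limit to reduce the tilt, which brought joint 3 to 0.044 rad against its 0.04 limit. The tilt was about 0.03 rad at the last casting grasp and about 0.06 rad when the cover went on.

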